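# Hook the red-capped vial out of the riser bay and pack it with its batch

## Task

The red-capped vial has ended up deep in one of the two bays under the white riser: take the orange hooked pick from its stand, reach in beside the vial, hook it from behind and drag it out onto the open bench in front of the riser, keeping your fingers off it while it is in the bay. Lay the pick back in its stand as you found it, then stand the vial in one of the two empty places of the round tray, upright and snug against the blue vial in the middle and the one next to it, so that a seventh would still fit. Knock no vial over, and leave the black-capped vial, the jar, the petri dish and the carton as they are.

Things in the scene. Friction and masses are not known exactly. Their poses are not given: they have to be found in the camera images.
- riser: White bench riser, fixed; origin on the bench under its centre, x to its back, y left, z up. Deck 110 (x) by 126 mm (y), top at 71 mm; a tape roll and a flange blank on it, up to 90 mm. Under it two bays 56.5 mm wide, 66 mm high, open at the front only (x = -55): 3 mm walls at y = -59.5, 0, +59.5, back wall at x = +52. No bay floor: vials stand on the bench itself.
- riser_front (a point): Point on the bench below the middle of the riser's front edge, 55 mm before the riser's origin; axes as the riser's (negative x is open bench). In each bay one vial stands within 5 mm of the bay's left (+y) wall, its axis 50 to 70 mm behind this edge, with at least 27 mm free between it and the right wall.
- vial_red: Red-capped glass vial to be fetched, in either bay; 24 mm across, 52 mm tall with its screw cap, weighs about 30 g; origin at the centre of its underside, z up its axis. Drag it low (under about 15 mm above the bench), or it may tip.
- vial_black: Black-capped glass vial in the other bay, to be left there; 24 mm across, 52 mm tall with its screw cap, weighs about 30 g; origin at the centre of its underside, z up its axis. 
- pick: Hooked pick, 50 g. Origin at the grip point, x along its axis to the tip: orange handle x = -38 to 40 mm, 16 mm wide (y), 14 thick (z); straight 6 mm square steel shank to x = 140; 5 mm wire hook bent to +y: centre line over (150, 7) and (149, 12) to its end (146, 17), so it spans y = -3 to 19.5. In the stand x slopes 55 degrees below level, away from the robot; y is level, to the left.
- pick_grip (a point): The pick's origin, its grip point on the handle, 16 mm wide across y. With the tool straight down here, closing along the pick's y, the fingers pass clear of the stand; the handle's end then rises 29 mm above the TCP.
- pick_hook (a point): The hook: at (150, 9, 0) mm of the pick's frame, centre of the wire where it catches a vial from behind.
- stand: The pick's stand, fixed: dark base 136 x 56 x 8 mm, two posts, an aluminium gutter 80 mm long, 9 mm wide inside, sloped 55 degrees. The shank lies in the gutter, the front end of the handle rests on the gutter's upper end. Origin under the base's centre, x along the pick seen from above. The pick leaves and returns by a vertical move, in the attitude in which it lay.
- stand_rest (a point): Where pick_grip is when the pick is home in its stand; 145 mm above the bench, 40 mm before the stand's origin.
- stand_hook (a point): Where pick_hook is when the pick is home in its stand, about 22 mm above the bench.
- tray: Round aluminium tray, fixed to the bench, outer diameter 87 mm, inner 80, wall 22 mm high, floor 3 mm thick; takes seven vials, six round one. Origin at the centre of its underside. Five blue vials are in it: one in the middle, four round it at +90, +30, -30, -90 degrees from the tray's x, 24.6 mm out. The places at +150 and -150 degrees, on the robot's side, are empty.
- blue_mid: Blue-capped glass vial standing in the round tray, 24 mm across, 52 mm tall with its screw cap, weighs about 30 g; origin at the centre of its underside, z up its axis. in the middle.
- blue_end_a: Blue-capped glass vial standing in the round tray, 24 mm across, 52 mm tall with its screw cap, weighs about 30 g; origin at the centre of its underside, z up its axis. the end one at +90 degrees, beside an empty place.
- blue_2: Blue-capped glass vial standing in the round tray, 24 mm across, 52 mm tall with its screw cap, weighs about 30 g; origin at the centre of its underside, z up its axis. at +30 degrees.
- blue_3: Blue-capped glass vial standing in the round tray, 24 mm across, 52 mm tall with its screw cap, weighs about 30 g; origin at the centre of its underside, z up its axis. at -30 degrees.
- blue_end_b: Blue-capped glass vial standing in the round tray, 24 mm across, 52 mm tall with its screw cap, weighs about 30 g; origin at the centre of its underside, z up its axis. the end one at -90 degrees, beside the other empty place.
- jar: Small clear screw-top jar with bolts, 48 x 55 x 60 mm, bystander behind the tray; origin at the centre of its underside.
- dish: Closed glass petri dish, 65 mm across, 16 mm high, bystander on the bench near the robot; origin at the centre of its underside.
- carton: Flat white carton, 85 x 105 x 22 mm, bystander on the bench before the stand; origin at the centre of its underside.

How it is judged:
On the way, in this order (a step that is already met when the one before it is completed fails the run):
1. the pick touches the red-capped vial inside its bay (x of vial_red in the frame of riser_front above 0 m and y of vial_red in the frame of riser_front between -0.06 and 0.06 m and height (world z) of vial_red below 0.06 m and contact force between pick and vial_red above 0.03 N).
2. the red-capped vial stands on the open bench, its axis at least 20 mm in front of the riser's front edge (x of vial_red in the frame of riser_front below -0.02 m and angle between vial_red's own z axis and vertical below 0.15 rad and height (world z) of vial_red below 0.005 m and linear speed of vial_red below 0.03 m/s), for 0.1 s.
3. the pick lies home in its stand, released (distance between pick_grip and stand_rest below 0.009 m and distance between pick_hook and stand_hook below 0.012 m and contact force between the fingers and pick below 0.05 N), for 0.2 s.
At the end, for the whole second after the job is handed in: The red vial stands upright (6 deg) on the tray's floor, its axis within 29 mm of the axes of the middle blue vial and of one end blue vial; all blue vials upright in the tray; pick home in its stand within 9 mm, hook within 12 mm; black vial within 15 mm of its start, upright (all of step 3 and z of vial_red in the frame of tray between 0 and 0.0065 m and angle between each of vial_red, blue_mid, blue_end_a, blue_2, blue_3, blue_end_b, vial_black's own z axis and vertical below 0.1 rad and horizontal distance between each of vial_red, blue_mid, blue_end_a, blue_2, blue_3, blue_end_b and tray below 0.032 m and horizontal distance between vial_red and blue_mid below 0.029 m and (horizontal distance between vial_red and blue_end_a below 0.029 m or horizontal distance between vial_red and blue_end_b below 0.029 m) and linear speed of vial_red below 0.02 m/s and distance of vial_black from where it was at the start of the episode below 0.015 m); the robot touches nothing.
It fails at once if the robot itself touches the red-capped vial while it is in its bay (x of vial_red in the frame of riser_front above 0 m and y of vial_red in the frame of riser_front between -0.06 and 0.06 m and height (world z) of vial_red below 0.06 m and contact force between any of the fingers, the arm and vial_red above 0.2 N).
It fails at once if a vial is knocked over (angle between any of vial_red, vial_black, blue_mid, blue_end_a, blue_2, blue_3, blue_end_b's own z axis and vertical above 0.6 rad).
It fails at once if the black-capped vial is moved more than 15 mm (distance of vial_black from where it was at the start of the episode above 0.015 m).
It fails at once if a bystander (jar, petri dish, carton) is moved more than 20 mm (distance of any of jar, dish, carton from where it was at the start of the episode above 0.02 m).
It also fails if it takes over 67 s, if anything falls off the work surface, if the arm or the gripper's body presses on something with over 40 N, if the wrist force passes 120 N, or if a joint passes its speed limit or range.

## Robot

A 6-joint arm with a two-finger parallel gripper is mounted at the origin on a cart in front of the work surface, level with it; the furniture and walls round the work are solid. World frame = base frame: x ahead of the robot, y to its left, z up, the work surface at z = 0. Lengths are in m, angles in rad, forces in N, time in s.
With the tool pointing down it reaches from about 0.3 to 0.875 m from the base axis. Payload 6.4 kg.
Tool frame: the origin (TCP) lies between the finger pads, 19 mm behind the fingertips; this is the grasp point; z points along the fingers, y is the line along which they close (so a half turn about z gives the same grasp; the last joint's range is limited). The gripper opens to 85 mm and grips with 20 to 120 N. Pads are 22 mm wide; open, the fingers measure 114 mm over their backs; the gripper's body (76 mm by 85 mm) begins 54 mm behind the grasp point. The pads swing forward as they close: fully open they stand 13 mm farther back than shut.
Start: joints at [1.137, 0.181, 1.607, -0, 1.354, -0.206], TCP at [0.13, 0.56, 0.25] pointing down, gripper open.
Joint ranges: [-2.99, 2.99], [-0.89, 2.07], [0.3, 2.58], [-1.14, 4.28], [0, 2.63], [-3.12, 3.12]. Speed limits (rad/s): [2.57, 2.57, 3.01, 3.14, 3.14, 3.14].

## Interface

Orientations are given as a unit quaternion [w, x, y, z].
In Python, from bench import ctrl, camera, calibration, order, outline_of gives the robot as it stands.
- The arm moves only by the tool move_arm, never from a script. Its argument "series" is a list that holds one entry, the list of rows, each a list of 5 numbers: the opening, from 0 (shut) to 1 (fully open), then the shift along the tool's x, y, z in mm, then the turn about the tool's z in rad. A call has exactly 10 rows; each row is the pose to reach, as a shift and turn from the pose commanded when the call began, along the tool's axes at that moment; what a row does not reach only later rows make up. A row lasts 1/12 s, in which the tool goes at most 41.7 mm and 7.16 degrees, less where a joint would pass 70% of its speed; a pose out of reach is approached as far as the arm can. A call with a gripper value outside its range is refused whole. The fingers move at their own pace and stop on an object; the grip force is fixed at half the most. Time passes only in rows, so rows that repeat a pose let the fingers close, or fill a call up. It gives the time, the measured TCP pose, the force, the opening and the grip force at its end, in the units of the state.
- ctrl.get_obs(): the state, without advancing time (a new reading comes with each control period).
- camera(name): name is "side" or "top"; returns (picture, depth): 420x560x3 uint8, blue, green, red; 420x560 float32, m along the optical axis (not along the pixel's ray), 0 where there is no reading.
- calibration(name): a dict with "intrinsics" (3x3 intrinsics, pixels), "rvec" (rotation vector, rad) and "tvec" (3), from world to camera coordinates, as OpenCV has them. Camera axes: x right, y down, z forward; pixel columns grow to the right and rows downward; lengths in m; the calibration is good to about 2 mm. A picture is of the moment at which its call begins. calibration takes no time and is no camera call.
- order.hand_in(): hands the job in; it is judged then, once.
Trained networks look in the newest picture that a camera, given by its name, has taken for a name from the list of things; names that differ only in an ending like _2 or _b are one class to them, and where a whole thing is asked for, a point or a joint stands for the part that bears it (a point fixed in the world has none). Each returns a list of dicts, best first, with "conf" (0 to 1); they miss things now and then, are a little off and sometimes report something else, mostly with a low value. They report only what shows in the picture. A call takes as long as a camera call.
- outline_of(target, camera): "region" (420x560 bool, what is visible of it) and "bbox" ([centre column, centre row, width, height] in pixels, round what is visible of it).
The state is a dict: "time_s": time; "q": joint angles; "dq": joint speeds; "joint_efforts": joint torques, N m; "eef_pos": TCP position; "eef_rot": TCP orientation; "wrist_force": force on the tool from outside, world axes, zero at the start; "torque": the same for the moment, N m; "opening": opening from 0.0 (shut) to 1.0 (fully open); "grasp_force": force on a finger pad.
Only numpy, scipy, OpenCV 4.12 (cv2) and the standard library are available. Lean on these libraries where they do the work, as an engineer would, in place of code of your own. Each camera call takes 0.05 s, during which the arm holds its last target. There are 200 camera calls.

## Working session

There is one attempt and no reset: what is moved stays moved. The work goes in short steps, Python scripts to look and compute and a tool call to move; the robot and the scene stay as the last step left them, time stands still between calls to the robot, and variables do not carry over. Pictures are saved under pics/ and viewed, at most 10 in all, crops included, and the job is handed in when it is done.

Besides the shell and the picture viewer there is one more tool, called after ">>>" in YAML: its name, and indented under it one key for each argument. move_arm: Moves the arm, as the interface text tells. Its arguments: {"type":"object","properties":{"series":{"type":"array","items":{"type":"array","items":{"type":"array","items":{"type":"number"}}}}},"required":["series"]}

```bash
mkdir -p pics; cat > h.py <<'E'
import numpy as np, cv2
from bench import ctrl, camera, calibration, order, outline_of
def cal(n):
    c=calibration(n); K=np.array(c["intrinsics"],float); R=cv2.Rodrigues(np.array(c["rvec"],float))[0]; t=np.array(c["tvec"],float).ravel()
    return K,R,t
def cloud(n,depth):
    K,R,t=cal(n); v,u=np.mgrid[0:depth.shape[0],0:depth.shape[1]]
    p=np.stack([(u-K[0,2])/K[0,0]*depth,(v-K[1,2])/K[1,1]*depth,depth],-1)
    w=(p-t)@R; w[depth<=0]=np.nan
    return w
def proj(n,P):
    K,R,t=cal(n); p=(np.atleast_2d(P)@R.T+t)@K.T
    return p[:,:2]/p[:,2:]
E
python3 - <<'E'
from h import *
np.set_printoptions(precision=4,suppress=True)
o=ctrl.get_obs(); print(o["time_s"],o["eef_pos"],o["eef_rot"],o["wrist_force"])
for n in ("side","top"):
    im,d=camera(n); cv2.imwrite(f"pics/{n}0.png",im); np.save(f"{n}0.npy",d); W=cloud(n,d)
    K,R,t=cal(n); print(n,"cam at",-R.T@t, "fwd",R[2])
    for th in ("riser","vial_red","vial_black","pick","stand","tray","blue_mid","jar","dish","carton"):
        for r in outline_of(th,n)[:6 if th=="blue_mid" else 2]:
            m=r["region"]; q=W[m]; q=q[~np.isnan(q[:,0])]
            if len(q): print(th,round(r["conf"],2),np.round(r["bbox"]),len(q),"med",np.median(q,0),"lo",np.percentile(q,2,0),"hi",np.percentile(q,98,0))
E
```

```text
0.0 [0.1296 0.5597 0.2491] [-0.0003  0.1136  0.9935 -0.0008] [-0.5629  0.6771  0.0601]
side cam at [ 1.5691 -0.4996  0.9301] fwd [-0.7046  0.4236 -0.5693]
riser 0.87 [285. 241.  60.  53.] 2422 med [0.6499 0.1049 0.0671] lo [0.5651 0.0539 0.0031] hi [0.6719 0.1803 0.0927]
pick 0.67 [335. 189.  11.  39.] 158 med [0.5864 0.3016 0.1492] lo [0.5647 0.2942 0.1146] hi [0.6105 0.3119 0.1771]
stand 0.68 [340. 224.  36.  47.] 748 med [0.6314 0.2945 0.0114] lo [0.5593 0.2683 0.0031] hi [0.6884 0.3277 0.1032]
stand 0.44 [219. 216.  20.  17.] 282 med [0.4035 0.0305 0.0171] lo [0.3672 0.0022 0.0047] hi [0.4302 0.0604 0.0213]
tray 0.78 [224. 298.  43.  20.] 168 med [ 0.6961 -0.1347  0.0058] lo [ 0.6555 -0.1449  0.0002] hi [ 0.7301 -0.049   0.0251]
tray 0.71 [237. 280.   9.  13.] 62 med [ 0.6993 -0.0707  0.0558] lo [ 0.6851 -0.0796  0.0409] hi [ 0.7053 -0.0623  0.0598]
blue_mid 0.5 [226. 279.   5.   8.] 48 med [ 0.6921 -0.0953  0.0568] lo [ 0.6806 -0.103   0.0463] hi [ 0.6987 -0.0885  0.0603]
blue_mid 0.19 [337. 199.  18.  65.] 243 med [0.588 0.302 0.138] lo [-0.195   0.2938 -0.5186] hi [0.6588 0.96
[... 1553 characters left out ...]
0.  12.] 103 med [ 0.6823 -0.0902  0.0505] lo [ 0.6753 -0.1019  0.0052] hi [ 0.6947 -0.0814  0.0574]
jar 0.82 [378. 133.  23.  23.] 395 med [ 0.7765 -0.1419  0.0573] lo [ 0.7603 -0.171   0.0029] hi [ 0.8022 -0.1236  0.0625]
jar 0.61 [354. 173.  40.  38.] 599 med [ 0.6668 -0.0802  0.0027] lo [ 0.6392 -0.1382 -0.0022] hi [ 0.7249 -0.0447  0.0227]
dish 0.71 [305. 283.  24.  28.] 543 med [0.3979 0.0334 0.0148] lo [0.3699 0.0043 0.0107] hi [0.4266 0.0612 0.0189]
carton 0.69 [199. 282.  54.  50.] 1579 med [0.4008 0.287  0.0208] lo [0.3473 0.2315 0.0018] hi [0.4539 0.3431 0.0246]
carton 0.51 [200. 193.  34.  52.] 1087 med [0.6137 0.2948 0.0073] lo [ 0.5566  0.2687 -0.0005] hi [0.6862 0.3318 0.0995]
```

```bash
python3 - <<'E'
from h import *
a=cv2.imread("pics/top0.png")[110:320,165:415]; b=cv2.imread("pics/side0.png")[170:330,195:375]
cv2.imwrite("pics/a.png",cv2.resize(a,(714,600),interpolation=cv2.INTER_CUBIC))
cv2.imwrite("pics/b.png",cv2.resize(b,(675,600),interpolation=cv2.INTER_CUBIC))
E
```

```text
(no output)
```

View pics/a.png

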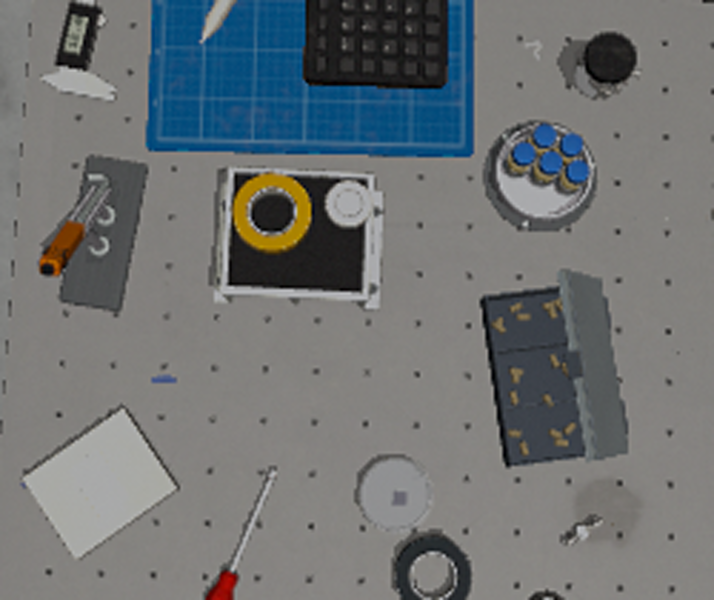

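View pics/b.png

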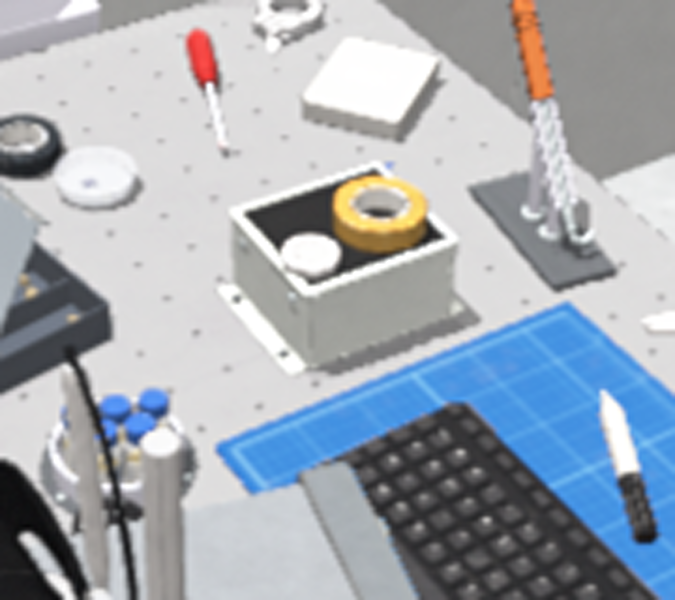

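```bash
python3 - <<'E'
from h import *
for n in("side","top"):
    im=cv2.imread(f"pics/{n}0.png"); hsv=cv2.cvtColor(im,cv2.COLOR_BGR2HSV)
    m=((hsv[...,0]<6)|(hsv[...,0]>172))&(hsv[...,1]>110)&(hsv[...,2]>50)
    k,l,s,c=cv2.connectedComponentsWithStats(m.astype(np.uint8))
    print(n,[(list(s[i]),np.round(c[i])) for i in range(1,k) if s[i][4]>=3])
a=cv2.imread("pics/side0.png");b=cv2.imread("pics/top0.png")
cv2.imwrite("pics/full.png",cv2.resize(a,(800,600)))
cv2.imwrite("pics/full2.png",cv2.resize(b,(800,600)))
E
```

```text
side [([np.int32(245), np.int32(178), np.int32(8), np.int32(15), np.int32(83)], array([248., 185.])), ([np.int32(321), np.int32(347), np.int32(87), np.int32(55), np.int32(277)], array([366., 366.])), ([np.int32(437), np.int32(391), np.int32(64), np.int32(29), np.int32(343)], array([463., 405.])), ([np.int32(442), np.int32(413), np.int32(4), np.int32(7), np.int32(16)], array([444., 416.])), ([np.int32(433), np.int32(414), np.int32(5), np.int32(6), np.int32(20)], array([435., 417.])), ([np.int32(483), np.int32(416), np.int32(4), np.int32(4), np.int32(7)], array([484., 418.]))]
top [([np.int32(297), np.int32(0), np.int32(26), np.int32(45), np.int32(69)], array([310.,  20.])), ([np.int32(322), np.int32(46), np.int32(27), np.int32(15), np.int32(69)], array([337.,  57.])), ([np.int32(345), np.int32(51), np.int32(5), np.int32(5), np.int32(22)], array([347.,  53.])), ([np.int32(230), np.int32(310), np.int32(18), np.int32(32), np.int32(283)], array([239., 326.]))]
```

View pics/full.png

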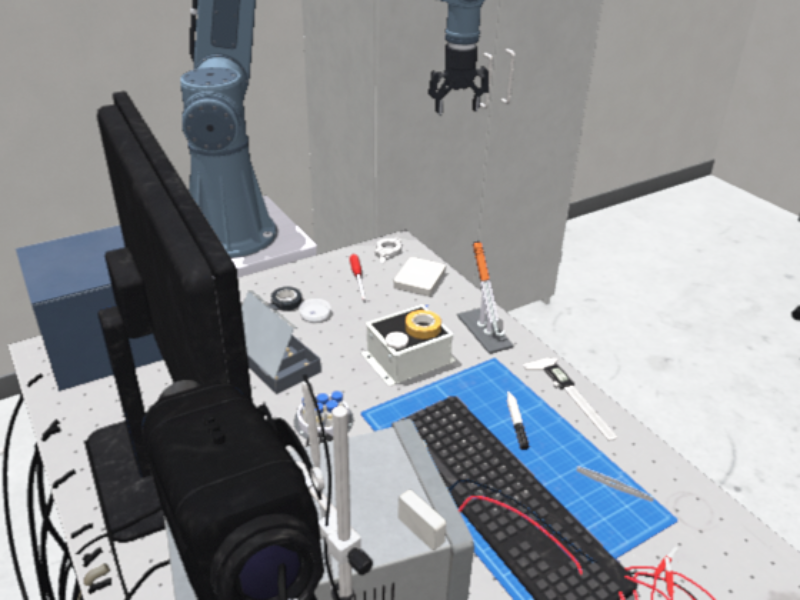

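View pics/full2.png

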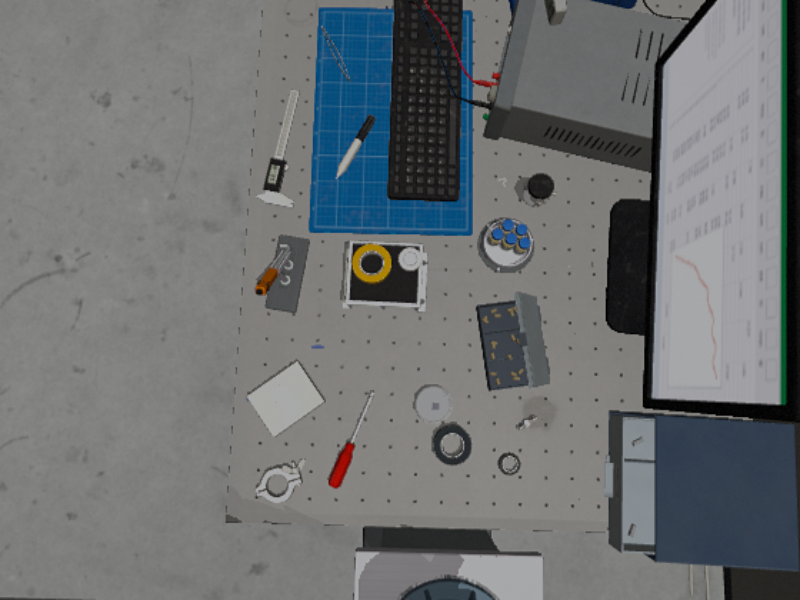

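```bash
python3 - <<'E'
from h import *
a=cv2.imread("pics/top0.png")[160:230,232:307]; b=cv2.imread("pics/side0.png")[205:275,245:330]
f=lambda x:cv2.resize(x,(395,590),interpolation=cv2.INTER_NEAREST)
cv2.imwrite("pics/c.png",np.hstack([f(a),f(b)]))
d=np.load("top0.npy");W=cloud("top",d)
# riser fit: deck rim points z 0.068-.074
S=W[160:230,232:307].reshape(-1,3); q=S[(S[:,2]>.06)&(S[:,2]<.078)]
r=cv2.minAreaRect((q[:,:2]*1000).astype(np.float32)); print(r, np.median(q[:,2])); print(cv2.boxPoints(r))
d=np.load("side0.npy");W=cloud("side",d)
S=W[205:275,245:330].reshape(-1,3); q=S[(S[:,2]>.06)&(S[:,2]<.078)]
r=cv2.minAreaRect((q[:,:2]*1000).astype(np.float32)); print(r,np.median(q[:,2])); print(cv2.boxPoints(r))
E
```

```text
((615.1890869140625, 124.24809265136719), (126.05160522460938, 110.97511291503906), 88.98320770263672) 0.06994312775417014
[[558.59186   62.216866]
 [669.5495    60.247566]
 [671.7863   186.27933 ]
 [560.8287   188.24863 ]]
((614.2615356445312, 123.39930725097656), (117.56159973144531, 128.47720336914062), 0.07016387581825256) 0.07200554744929087
[[555.4021   187.56587 ]
 [555.55945   59.088776]
 [673.121     59.232742]
 [672.9636   187.70984 ]]
```

View pics/c.png

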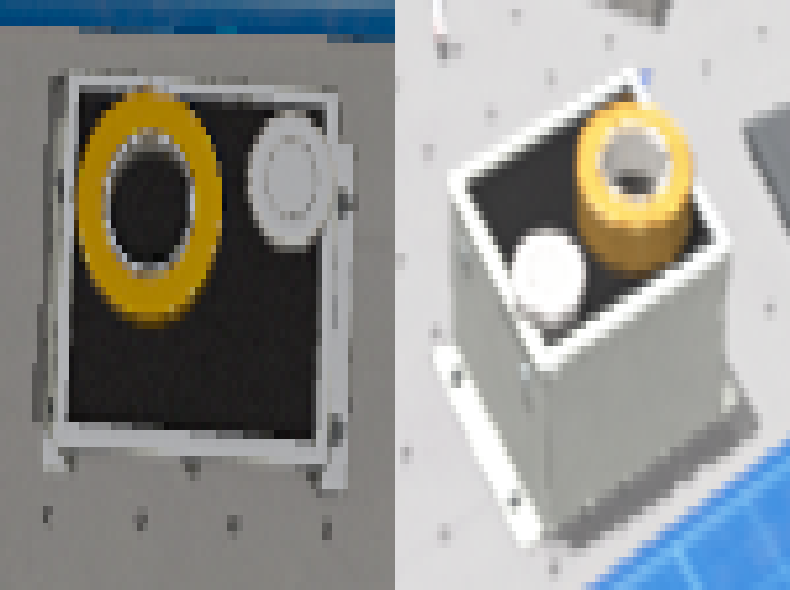

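```bash
cat > pk.py <<'E'
from h import *
def orange(n,tag):
    im,d=camera(n); W=cloud(n,d); hsv=cv2.cvtColor(im,cv2.COLOR_BGR2HSV)
    m=(hsv[...,0]>=5)&(hsv[...,0]<19)&(hsv[...,1]>130)&(hsv[...,2]>90)&(d>0)
    m&=(W[...,0]>.2)&(W[...,0]<.8)&(W[...,1]>-.15)&(W[...,1]<.45)&(W[...,2]>0.0)&(W[...,2]<.3)
    ry=(abs(W[...,0]-.625)<.065)&(abs(W[...,1]-.124)<.075)&(W[...,2]>.06)&(W[...,2]<.098)
    m&=~ry
    return W[m],im,d,W
def axis(q):
    c=np.median(q,0); q=q[np.linalg.norm(q-c,axis=1)<.06]; c=q.mean(0); v=np.linalg.svd(q-c)[2][0]; v*=-np.sign(v[2]) if abs(v[2])>.2 else np.sign(v[0])
    return c,v,len(q),(q@v).min()-c@v,(q@v).max()-c@v
E
python3 - <<'E'
from pk import *
np.set_printoptions(precision=4,suppress=True)
for n in("top","side"):
    q,im,d,W=orange(n,"")
    c,v,k,a,b=axis(q); print(n,"handle c",c,"dir",v,k,a,b,"slope",np.degrees(np.arcsin(-v[2])),"yaw",np.degrees(np.arctan2(v[1],v[0])))
    S=W.reshape(-1,3); m=(S[:,2]>.005)&(S[:,2]<.0125)&(S[:,0]>.53)&(S[:,0]<.72)&(S[:,1]>.255)&(S[:,1]<.36)
    r=cv2.minAreaRect((S[m][:,:2]*1000).astype(np.float32)); print("base",r,m.sum())
    if n=="top":
        ims=[im.astype(float)]+[camera(n)[0].astype(float) for _ in range(5)]; A=np.mean(ims,0)
        for y in(.095,.155):
            mm=(W[...,0]>.535)&(W[...,0]<.558)&(abs(W[...,1]-y)<.02)&(W[...,2]<.01); print(y,A[mm].mean(0),np.median(A[mm],0),mm.sum())
    # blue caps
    hsv=cv2.cvtColor(im,cv2.COLOR_BGR2HSV); mb=(hsv[...,0]>100)&(hsv[...,0]<125)&(hsv[...,1]>120)&(W[...,2]>.045)&(W[...,2]<.07)&(abs(W[...,0]-.69)<.06)&(abs(W[...,1]+.09)<.06)
    z=W[mb]; print("blue",len(z),z.min(0),z.max(0),np.median(z,0))
    # tray circle: rim points
    mr=(W[...,2]>.019)&(W[...,2]<.026)&(abs(W[...,0]-.68)<.07)&(abs(W[...,1]+.09)<.07)&(hsv[...,1]<60)
    z=W[mr]
    if len(z)>10:print("rim",len(z),cv2.minEnclosingCircle((z[:,:2]*1000).astype(np.float32)))
E
```

```text
top handle c [0.5846 0.304  0.1514] dir [ 0.6022 -0.0653 -0.7957] 109 -0.03376516810481561 0.04215728615573977 slope 52.72092308962872 yaw -6.188418091142789
base ((634.111328125, 313.5913391113281), (94.835693359375, 164.5977783203125), 81.18331146240234) 741
0.095 [125.4056 128.3235 130.3431] [126.9167 130.1667 131.9167] 136
0.155 [125.0431 128.0921 130.1061] [126.3333 129.5    131.5   ] 143
blue 258 [ 0.6707 -0.1243  0.0453] [ 0.7216 -0.0602  0.0605] [ 0.6941 -0.0944  0.0545]
rim 118 ((687.0679321289062, -93.372314453125), 43.384525299072266)
side handle c [0.5879 0.303  0.1482] dir [ 0.5681 -0.0631 -0.8205] 146 -0.03681581949880397 0.03612710835207378 slope 55.1387505192504 yaw -6.335025589624281
base ((625.0208129882812, 307.8096618652344), (103.45613098144531, 189.44314575195312), 89.76022338867188) 505
blue 143 [ 0.6817 -0.1094  0.0467] [ 0.7207 -0.0619  0.0609] [ 0.7016 -0.0905  0.0561]
rim 78 ((689.703369140625, -94.82307434082031), 44.688175201416016)
```

```bash
cat > go.py <<'E'
import sys
from h import *
from scipy.spatial.transform import Rotation as Ro
def tool():
    o=ctrl.get_obs(); w,x,y,z=o["eef_rot"]; return o,Ro.from_quat([x,y,z,w]).as_matrix()
def to(P,ydeg=None):
    """shift (mm) along tool axes and turn for TCP target P with tool y at world angle ydeg"""
    o,R=tool(); s=R.T@(np.array(P)-o["eef_pos"])*1000
    a=np.degrees(np.arctan2(R[1,1],R[0,1])); t=0 if ydeg is None else -np.radians((ydeg-a+90)%180-90)
    print("target",np.round(P,4),"shift",np.round(s,1),"turn",round(t,3),"| ya",round(a,2))
def st():
    o,R=tool(); print("t",round(o["time_s"],2),"p",np.round(o["eef_pos"],4),"F",np.round(o["wrist_force"],1),"op",round(float(o["opening"]),3),"gf",np.round(o["grasp_force"],1),"q",np.round(o["q"],2))
E
python3 - <<'E'
from go import *
st(); to([.581,.304,.25],83.7)
im=cv2.imread("pics/top0.png"); W=cloud("top",np.load("top0.npy")); g=im.max(2)
m=(g<95)&(W[...,0]>.53)&(W[...,0]<.72)&(W[...,1]>.24)&(W[...,1]<.345)&(W[...,2]<.02)&(W[...,2]>.0)
k,l,s,c=cv2.connectedComponentsWithStats(m.astype(np.uint8)); i=1+np.argmax(s[1:,4]); q=W[l==i]
r=cv2.minAreaRect((q[:,:2]*1000).astype(np.float32)); print(r,len(q),np.median(q[:,2]))
E
```

```text
t 1.45 p [0.1298 0.5602 0.25  ] F [-0.3  0.1 -0.3] op 1.0 gf 0.0 q [ 1.14  0.18  1.61  0.    1.35 -0.21]
target [0.581 0.304 0.25 ] shift [-497.4 -147.6   -0. ] turn -0.118 | ya 76.95
((622.316650390625, 300.9875183105469), (59.329132080078125, 136.03758239746094), 81.64807891845703) 875 0.00686406991726379
```

>>> move_arm:
  series:
    - [[0.6, -497, -147, 0, -0.118], [0.6, -497, -147, 0, -0.118], [0.6, -497, -147, 0, -0.118], [0.6, -497, -147, 0, -0.118], [0.6, -497, -147, 0, -0.118], [0.6, -497, -147, 0, -0.118], [0.6, -497, -147, 0, -0.118], [0.6, -497, -147, 0, -0.118], [0.6, -497, -147, 0, -0.118], [0.6, -497, -147, 0, -0.118]]

```text
time_s: 2.28
eef_pos: [0.4923, 0.3545, 0.2502]
eef_rot: [0.0, 0.055, 0.998, 0.0]
wrist_force: [0.2, -0.1, 0.7]
opening: 0.597
grasp_force: 0.0
```

```bash
python3 -c "
from go import *
st(); to([.582,.305,.25],82.5)"
```

```text
t 2.28 p [0.4923 0.3545 0.2502] F [ 0.2 -0.1  0.7] op 0.597 gf 0.0 q [ 0.43  0.25  1.52  0.    1.37 -1.03]
target [0.582 0.305 0.25 ] shift [-94.6 -39.3   0.2] turn 0.021 | ya 83.7
```

>>> move_arm:
  series:
    - [[0.6, -95, -39, 0, 0.021], [0.6, -95, -39, 0, 0.021], [0.6, -95, -39, 0, 0.021], [0.6, -95, -39, 0, 0.021], [0.6, -95, -39, 40, 0.021], [0.6, -95, -39, 80, 0.021], [0.6, -95, -39, 105, 0.021], [0.6, -95, -39, 105, 0.021], [0.1, -95, -39, 105, 0.021], [0.1, -95, -39, 105, 0.021]]

```text
time_s: 3.12
eef_pos: [0.5816, 0.3075, 0.1472]
eef_rot: [0.001, 0.065, 0.998, 0.001]
wrist_force: [-0.0, -0.7, 1.0]
opening: 0.325
grasp_force: 0.0
```

>>> move_arm:
  series:
    - [[0.1, 0, 0, 0, 0], [0.1, 0, 0, 0, 0], [0.1, 0, 0, 0, 0], [0.1, 0, 0, 0, 0], [0.1, 0, 0, 0, 0], [0.1, 0, 0, 0, 0], [0.1, 0, 0, 0, 0], [0.1, 0, 0, 0, 0], [0.1, 0, 0, 0, 0], [0.1, 0, 0, 0, 0]]

```text
time_s: 3.95
eef_pos: [0.5823, 0.3074, 0.1482]
eef_rot: [0.002, 0.065, 0.998, 0.001]
wrist_force: [-1.4, -0.6, 6.7]
opening: 0.176
grasp_force: 60.0
```

```bash
python3 -c "
from go import *
st()"
```

```text
t 3.95 p [0.5823 0.3074 0.1482] F [-1.4 -0.6  6.7] op 0.176 gf 60.0 q [ 0.31  0.46  1.47  0.    1.21 -1.13]
```

>>> move_arm:
  series:
    - [[0.1, 0, 0, -20, 0], [0.1, 0, 0, -50, 0], [0.1, 0, 0, -90, 0], [0.1, 0, 0, -130, 0], [0.1, 0, 0, -155, 0], [0.1, 40, -54, -155, -0.05], [0.1, 80, -108, -155, -0.113], [0.1, 118, -162, -155, -0.113], [0.1, 118, -162, -155, -0.113], [0.1, 118, -162, -155, -0.113]]

```text
time_s: 4.78
eef_pos: [0.4408, 0.1602, 0.3006]
eef_rot: [0.001, 0.009, 1.0, -0.0]
wrist_force: [-0.1, -0.6, -0.1]
opening: 0.175
grasp_force: 59.3
```

```bash
python3 - <<'E'
from go import *
from pk import *
st(); np.set_printoptions(precision=4,suppress=True)
o,R=tool(); print(np.degrees(np.arctan2(R[1,1],R[0,1])), R[:,2])
for n in("top","side"):
    q,im,d,W=orange(n,""); 
    if n=="side": cv2.imwrite("pics/d.png",cv2.resize(im[120:300,180:400],(733,600)))
    if len(q)>10:
        c,v,k,a,b=axis(q); print(n,"c",c,"dir",v,k,a,b,"slope",np.degrees(np.arcsin(-v[2])),"yaw",np.degrees(np.arctan2(v[1],v[0])))
E
```

```text
t 4.78 p [0.4408 0.1602 0.3006] F [-0.1 -0.6 -0.1] op 0.175 gf 59.3 q [ 0.09 -0.11  1.8  -0.    1.45 -1.46]
89.00026355288638 [ 0.0013 -0.0002 -1.    ]
side c [0.4547 0.1558 0.284 ] dir [ 0.5325 -0.2169 -0.8182] 72 -0.01972800596449376 0.01848590724051345 slope 54.90099902556444 yaw -22.158071055748515
```

View pics/d.png

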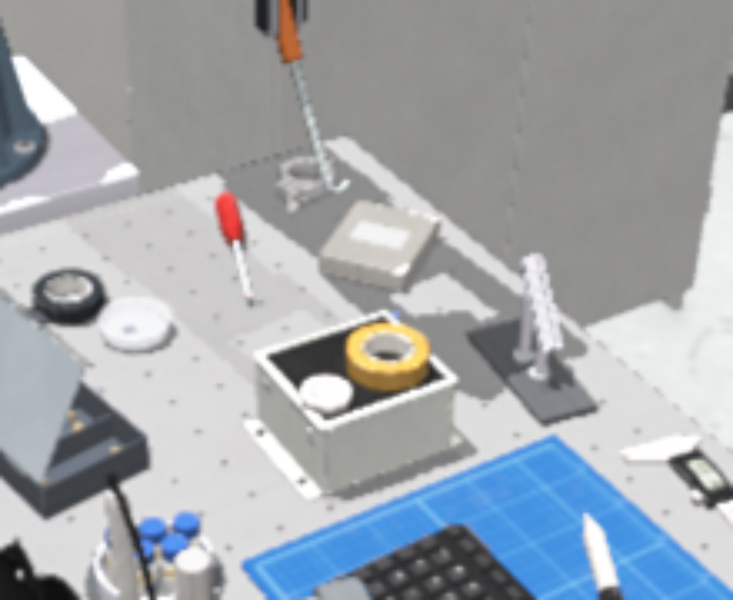

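>>> move_arm:
  series:
    - [[0.1, 0, 0, 41, 0], [0.1, 0, 0, 82, 0], [0.1, 0, 0, 123, 0], [0.1, 0, 0, 155, 0], [0.1, 0, 0, 168, 0], [0.1, 0, 0, 172, 0], [0.1, 6, 0, 176.5, 0], [0.1, 12, 0, 181, 0], [0.1, 17, 0, 185.5, 0], [0.1, 22, 0, 190, 0]]

```text
time_s: 5.72
eef_pos: [0.423, 0.1623, 0.112]
eef_rot: [0.003, 0.009, 1.0, 0.0]
wrist_force: [-0.8, 0.5, 5.6]
opening: 0.175
grasp_force: 58.3
```

```bash
cat > sl.py <<'E'
from go import *
from pk import *
np.set_printoptions(precision=4,suppress=True)
st()
def shank(n,y0,x0,tag=None,lo=.05,hi=.19):
    "pick points (hole of bench removed) within 15 mm of plane y=y0, ahead of TCP"
    im,d=camera(n); W=cloud(n,d)
    o,R=tool(); T=o["eef_pos"]; f=-R[:,0]; l=R[:,1]; D=W-T
    u=D@f; s=D@l
    m=(u>.0+lo)&(u<hi)&(abs(s)<.03)&(W[...,2]>.006)&(W[...,2]<T[2]+.02)&(W[...,0]<x0)
    return im,np.c_[u[m],s[m],W[m][:,2]],m
if __name__=="__main__":
    for n in("top","side"):
        im,p,m=shank(n,0,.553)
        if len(p)<8: print(n,len(p)); continue
        b=p[:,0]; bins=np.arange(.02,.2,.015)
        for a in bins:
            k=(b>=a)&(b<a+.015)
            if k.sum()>2: print(n,round(a+.0075,4),k.sum(),np.median(p[k],0), "max z",p[k][:,2].max())
        q=np.polyfit(p[:,0],p[:,2],1); print(n,"slope",np.degrees(np.arctan(-q[0])))
        cv2.imwrite(f"pics/sl_{n}.png",im)
E
python3 sl.py
```

```text
t 5.72 p [0.423  0.1623 0.112 ] F [-0.8  0.5  5.6] op 0.175 gf 58.3 q [ 0.1   0.09  2.02  0.    1.03 -1.45]
top 0.0725 12 [ 0.0734 -0.0003  0.04  ] max z 0.047108955636714654
top 0.0875 15 [ 0.0867 -0.0005  0.0246] max z 0.03192131376161181
top 0.1025 11 [0.1022 0.0019 0.0077] max z 0.018303314950564982
top slope 42.22178438434315
side 0.0575 20 [ 0.0605 -0.0021  0.0544] max z 0.06441750001067958
side 0.0725 16 [ 0.0736 -0.0015  0.0399] max z 0.046674216242568685
side 0.0875 7 [ 0.0846 -0.0019  0.0303] max z 0.0371221245403951
side slope 43.13166942671776
```

>>> move_arm:
  series:
    - [[0.1, 4.5, 0, 4.8, 0], [0.1, 9, 0, 9.8, 0], [0.1, 13, 0, 15, 0], [0.1, 17, 0, 20.4, 0], [0.1, 21, 0, 26, 0], [0.1, 24.3, 0, 31.6, 0], [0.1, 27.5, 0, 37.5, 0], [0.1, 30.4, 0, 43.4, 0], [0.1, 33, 0, 49.5, 0], [0.1, 35.5, 0, 55.7, 0]]

```text
time_s: 6.65
eef_pos: [0.3865, 0.1629, 0.0552]
eef_rot: [0.001, 0.009, 1.0, 0.0]
wrist_force: [-2.7, 0.5, 3.9]
opening: 0.17
grasp_force: 58.4
```

```bash
python3 sl.py
```

```text
t 6.65 p [0.3865 0.1629 0.0552] F [-2.7  0.5  3.9] op 0.17 gf 58.4 q [ 0.11  0.13  2.12  0.    0.88 -1.44]
top 0.0575 14 [0.0565 0.0006 0.0349] max z 0.038199891220772345
top 0.0725 17 [ 0.0734 -0.0006  0.0309] max z 0.035515742684523
top 0.0875 14 [0.086  0.0002 0.0258] max z 0.0299009490075867
top 0.1025 16 [ 0.1036 -0.0005  0.0187] max z 0.02393279449348684
top 0.1175 15 [0.1163 0.0003 0.0145] max z 0.018743962043547027
top 0.1325 7 [0.1318 0.0012 0.009 ] max z 0.012265249793858441
top slope 19.150032447912405
side 0.0575 14 [ 0.0576 -0.0017  0.035 ] max z 0.04063857631719616
side 0.0725 13 [ 0.0696 -0.0017  0.0311] max z 0.038992395326545304
side 0.0875 15 [ 0.0897 -0.0014  0.0257] max z 0.032687386420548026
side 0.1025 10 [ 0.1034 -0.0012  0.0217] max z 0.024625898485533888
side slope 13.765498844177236
```

```bash
cat >> go.py <<'E'
F=np.array([.560,.125,0]); f=np.array([.99985,-.01745,0]); l=np.array([.01745,.99985,0]); Z=np.array([0,0,1.])
def rp(hd,y,z,u=.1434): return F+(hd-u)*f+y*l+z*Z
E
python3 - <<'E'
from go import *
to(rp(-.02,.007,.061),89); to(rp(.095,.007,.061),89)
E
```

```text
target [0.3967 0.1349 0.061 ] shift [-11.5 -27.7  -6.5] turn -0.0 | ya 89.0
target [0.5117 0.1328 0.061 ] shift [-126.5  -27.7   -6.4] turn -0.0 | ya 89.0
```

>>> move_arm:
  series:
    - [[0.1, 0, 0, -7, 0], [0.1, 0, -10, -7, 0], [0.1, -5, -26, -7, 0], [0.1, -11, -26, -7, 0], [0.1, -11, -26, -7, 0], [0.1, -11, -26, -7, 0], [0.1, -11, -26, -7, 0], [0.1, -11, -26, -7, 0], [0.1, -11, -26, -7, 0], [0.1, -11, -26, -7, 0]]

```text
time_s: 7.58
eef_pos: [0.3955, 0.1365, 0.0612]
eef_rot: [-0.0, 0.009, 1.0, -0.0]
wrist_force: [-0.3, -0.2, -1.4]
opening: 0.178
grasp_force: 58.5
```

```bash
python3 - <<'E'
from sl import *
for n in("top","side"):
    im,d=camera(n); W=cloud(n,d); o,R=tool(); D=W-o["eef_pos"]; u=D@f; s=D@l
    m=(u>.05)&(u<.17)&(abs(s)<.035)&(W[...,2]>.006)&(W[...,2]<.05)&(W[...,0]<.553)
    p=np.c_[u[m],s[m],W[m][:,2]]
    for a in np.arange(.05,.17,.01):
        k=(p[:,0]>=a)&(p[:,0]<a+.01)
        if k.sum(): print(n,round(a,3),k.sum(),np.median(p[k],0),"s",p[k][:,1].min(),p[k][:,1].max())
    if n=="top": cv2.imwrite("pics/e.png",cv2.resize(im[170:300,220:360],(646,600),interpolation=cv2.INTER_CUBIC))
to(rp(-.02,.007,.061),89); to(rp(.095,.007,.061),89)
E
```

```text
t 7.58 p [0.3955 0.1365 0.0612] F [-0.3 -0.2 -1.4] op 0.178 gf 58.5 q [ 0.05  0.12  2.12  0.    0.9  -1.51]
top 0.05 11 [0.0545 0.0003 0.0412] s -0.0022665286388935135 0.0029521572531615407
top 0.06 8 [ 0.0654 -0.0003  0.0391] s -0.001753851126329997 0.0012268269957233036
top 0.07 10 [ 0.0765 -0.0006  0.0332] s -0.0031694568853346348 0.0019259580629369224
top 0.08 12 [ 0.0852 -0.0001  0.0301] s -0.002730536456131435 0.00255933095250832
top 0.09 9 [0.0941 0.0003 0.0259] s -0.0022308443571583073 0.0028151142458785186
top 0.1 8 [ 0.1054 -0.0001  0.0222] s -0.0014591823449131892 0.0013403764449552407
top 0.11 11 [ 0.1168 -0.0006  0.0165] s -0.003037882194058138 0.0020745816565770634
top 0.12 11 [0.1248 0.0001 0.015 ] s -0.0026815464144343726 0.0028206762557030246
top 0.13 10 [0.1361 0.002  0.0097] s -0.0021860513432740082 0.018613024374142927
top 0.14 9 [0.1404 0.0086 0.0084] s 0.0009234917978464497 0.013817864825834705
side 0.05 8 [ 0.0547 -0.0012  0.0456] s -0.005683497715914833 0.0010375174954972378
side 0.06 10 [ 0.0651 -0.0022  0.0413] s -0.013975083395770593 0.0005056587738514335
side 0.07 11 [ 0.0758 -0.0015  0.0368] s -0.03476641681996663 0.0014767296155015848
side 0.08 10 [ 0.085  -0.0018  0.031 ] s -0.008809006758619694 0.0034535382308666473
side 0.09 10 [ 0.0952 -0.0019  0.0288] s -0.005057080514137658 0.002775329215047685
side 0.1 5 [ 0.1016 -0.0022  0.0245] s -0.0035885853029604554 0.0023583207487688144
target [0.3967 0.1349 0.061 ] shift [-1.2 -1.5  0.2] turn 0.0 | ya 89.0
target [0.5117 0.1328 0.061 ] shift [-116.2   -1.6    0.2] turn 0.0 | ya 89.0
```

View pics/e.png

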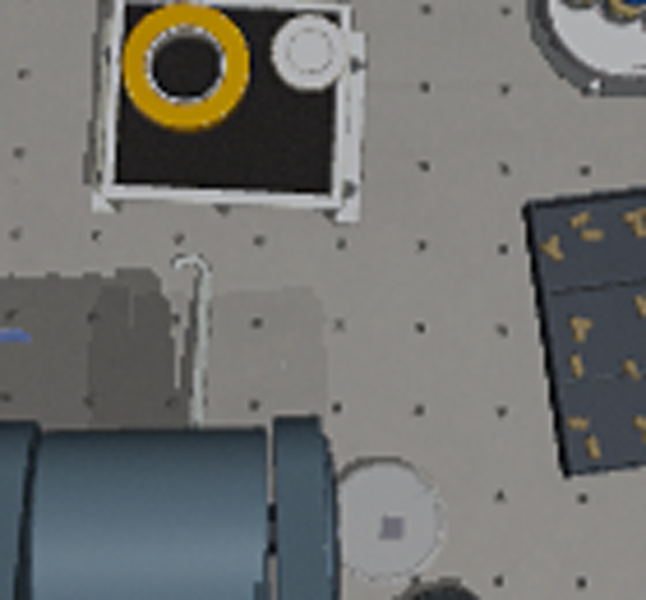

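>>> move_arm:
  series:
    - [[0.1, -12, -1.5, 0, 0], [0.1, -24, -1.5, 0, 0], [0.1, -36, -1.5, 0, 0], [0.1, -48, -1.5, 0, 0], [0.1, -60, -1.5, 0, 0], [0.1, -72, -1.5, 0, 0], [0.1, -84, -1.5, 0, 0], [0.1, -96, -1.5, 0, 0], [0.1, -108, -1.5, 0, 0], [0.1, -115, -1.5, 0, 0]]

```text
time_s: 8.52
eef_pos: [0.5119, 0.1327, 0.0613]
eef_rot: [0.0, 0.009, 1.0, 0.0]
wrist_force: [-0.6, 0.9, -0.3]
opening: 0.175
grasp_force: 58.6
```

>>> move_arm:
  series:
    - [[0.1, 0, 3, 0, 0], [0.1, 0, 6, 0, 0], [0.1, 0, 9, 0, 0], [0.1, 0, 12, 0, 0], [0.1, 0, 14, 0, 0], [0.1, 0, 16, 0, 0], [0.1, 0, 18, 0, 0], [0.1, 0, 20, 0, 0], [0.1, 0, 21.5, 0, 0], [0.1, 0, 23, 0, 0]]

```text
time_s: 9.35
eef_pos: [0.5111, 0.1558, 0.0613]
eef_rot: [-0.0, 0.009, 1.0, -0.0]
wrist_force: [-0.5, 0.5, -0.4]
opening: 0.171
grasp_force: 58.5
```

>>> move_arm:
  series:
    - [[0.1, 5, -0.5, 0, 0], [0.1, 12, -1, 0, 0], [0.1, 21, -1, 0, 0], [0.1, 30, -1, 0, 0], [0.1, 39, -1, 0, 0], [0.1, 48, -1, 0, 0], [0.1, 57, -1, 0, 0], [0.1, 66, -1, 0, 0], [0.1, 75, -1, 0, 0], [0.1, 80, -1, 0, 0]]

```text
time_s: 10.18
eef_pos: [0.4296, 0.1562, 0.0612]
eef_rot: [-0.0, 0.009, 1.0, -0.0]
wrist_force: [0.8, -0.2, -0.7]
opening: 0.174
grasp_force: 58.6
```

```bash
python3 - <<'E'
from go import *
st()
im,d=camera("top"); cv2.imwrite("pics/f.png",cv2.resize(im[170:300,220:360],(646,600),interpolation=cv2.INTER_CUBIC))
for t in("vial_red","vial_black"):
    for r in outline_of(t,"top")[:3]: print(t,r["conf"],r["bbox"])
E
```

```text
t 10.18 p [0.4296 0.1562 0.0612] F [ 0.8 -0.2 -0.7] op 0.174 gf 58.6 q [ 0.09  0.2   2.03  0.    0.92 -1.47]
vial_red 0.42 [250.9, 218.4, 8.5, 9.9]
```

View pics/f.png

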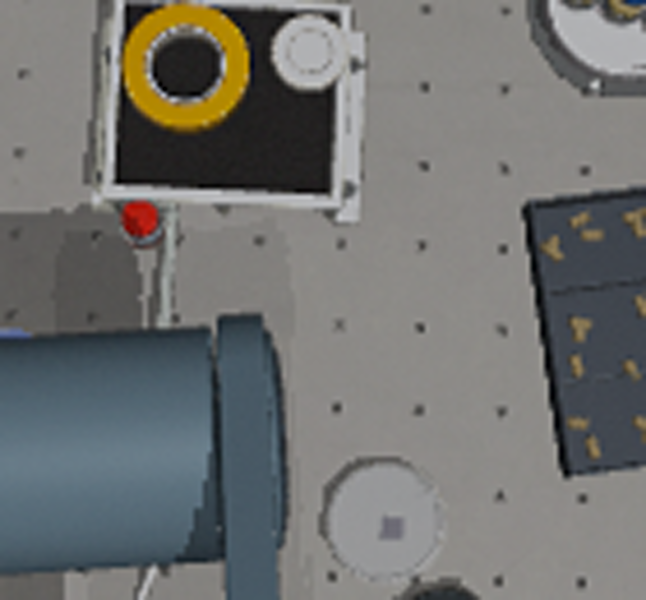

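>>> move_arm:
  series:
    - [[0.1, 8, 0, 0, 0], [0.1, 16, 0, 0, 0], [0.1, 24, 0, 0, 0], [0.1, 32, 0, 0, 0], [0.1, 39, 0, 0, 0], [0.1, 44, 0, 0, 0], [0.1, 47, 0, 0, 0], [0.1, 48, 0, 0, 0], [0.1, 48, 0, 0, 0], [0.1, 48, 0, 0, 0]]

```text
time_s: 11.17
eef_pos: [0.3834, 0.157, 0.0614]
eef_rot: [0.0, 0.009, 1.0, 0.0]
wrist_force: [0.8, -0.2, -1.1]
opening: 0.175
grasp_force: 58.6
```

>>> move_arm:
  series:
    - [[0.1, -4, 0, 0, 0], [0.1, -9, -1, 0, 0], [0.1, -11, -4, 0, 0], [0.1, -11, -10, 0, 0], [0.1, -11, -18, 0, 0], [0.1, -11, -26, 0, 0], [0.1, -11, -26, 0, 0], [0.1, -11, -26, 0, 0], [0.1, -11, -26, 0, 0], [0.1, -11, -26, 0, 0]]

```text
time_s: 12.0
eef_pos: [0.3936, 0.1308, 0.0613]
eef_rot: [0.0, 0.009, 1.0, 0.0]
wrist_force: [0.5, -0.3, -1.3]
opening: 0.179
grasp_force: 58.6
```

```bash
cat > vr.py <<'E'
from go import *
st()
def red():
    out=[]
    for n in("top","side"):
        im,d=camera(n); W=cloud(n,d); hsv=cv2.cvtColor(im,cv2.COLOR_BGR2HSV)
        m=((hsv[...,0]<7)|(hsv[...,0]>172))&(hsv[...,1]>120)&(hsv[...,2]>50)&(d>0)&(W[...,0]>.42)&(W[...,0]<.75)&(W[...,1]>-.2)&(W[...,1]<.3)&(W[...,2]<.3)
        q=W[m]; t=q[q[:,2]>q[:,2].max()-.006] if len(q) else q
        if len(q): print(n,len(q),"min",np.round(q.min(0),4),"max",np.round(q.max(0),4),"top mid",np.round((t.min(0)+t.max(0))/2,4),np.round(t.mean(0),4),len(t))
        else: print(n,0)
if __name__=="__main__": red()
E
python3 - <<'E'
from vr import *
red(); to(rp(-.02,.006,.061)); 
E
```

```text
t 12.0 p [0.3936 0.1308 0.0613] F [ 0.5 -0.3 -1.3] op 0.179 gf 58.6 q [ 0.03  0.11  2.13  0.    0.9  -1.52]
top 55 min [0.4968 0.1614 0.0476] max [0.5162 0.1789 0.0582] top mid [0.5083 0.1699 0.0552] [0.5087 0.1697 0.0538] 22
side 28 min [0.5022 0.1609 0.0453] max [0.5165 0.1778 0.0573] top mid [0.5094 0.1682 0.0544] [0.5099 0.1689 0.0542] 18
target [0.3967 0.1339 0.061 ] shift [-3.1  3.   0.3] turn 0 | ya 88.99
```

>>> move_arm:
  series:
    - [[0.1, -3, 3.5, 0, 0], [0.1, -12, 3.5, 0, 0], [0.1, -24, 3.5, 0, 0], [0.1, -36, 3.5, 0, 0], [0.1, -48, 3.5, 0, 0], [0.1, -60, 3.5, 0, 0], [0.1, -67.5, 3.5, 0, 0], [0.1, -67.5, 3.5, -15, 0], [0.1, -67.5, 3.5, -30, 0], [0.1, -67.5, 3.5, -38, 0]]

```text
time_s: 12.93
eef_pos: [0.4623, 0.1332, 0.1005]
eef_rot: [0.001, 0.009, 1.0, 0.0]
wrist_force: [0.5, 0.3, -0.9]
opening: 0.18
grasp_force: 58.6
```

```bash
python3 -c "
from go import *
st(); o,R=tool(); D=o['eef_pos']-F; print('depth',D@f,'y',D@l)"
```

```text
t 12.93 p [0.4623 0.1332 0.1005] F [ 0.5  0.3 -0.9] op 0.18 gf 58.6 q [ 0.03  0.17  1.96  0.    1.01 -1.52]
depth -0.09784893456382436 y 0.006536465358895744
```

>>> move_arm:
  series:
    - [[0.1, -0.5, 0, -4.5, 0], [0.1, -2, 0, -9, 0], [0.1, -4, 0, -13, 0], [0.1, -6, 0, -17, 0], [0.1, -8.5, 0, -21, 0], [0.1, -11, 0, -25, 0], [0.1, -14, 0, -28.5, 0], [0.1, -16.5, 0, -32, 0], [0.1, -19.5, 0, -35.5, 0], [0.1, -22.5, 0, -39, 0]]

```text
time_s: 13.77
eef_pos: [0.484, 0.1327, 0.1386]
eef_rot: [0.0, 0.009, 1.0, 0.0]
wrist_force: [-1.5, 1.0, -5.2]
opening: 0.172
grasp_force: 58.5
```

```bash
cat > sl2.py <<'E'
from go import *
np.set_printoptions(precision=4,suppress=True)
st()
def run(zmin=.02,umax=.11):
    for n in("top","side"):
        im,d=camera(n); W=cloud(n,d); o,R=tool(); T=o["eef_pos"]; ff=-R[:,0]; ll=R[:,1]; D=W-T; u=D@ff; s=D@ll; z=D[...,2]
        m=(u>.025)&(u<umax)&(abs(s)<.012)&(z<-.02)&(W[...,2]>zmin)
        p=np.c_[u[m],s[m],z[m]]
        if len(p)<6: print(n,len(p)); continue
        for a in np.arange(.02,umax,.012):
            k=(p[:,0]>=a)&(p[:,0]<a+.012)
            if k.sum(): print(n,k.sum(),np.median(p[k],0),"ang",np.degrees(np.arctan2(-np.median(p[k],0)[2],np.median(p[k],0)[0])))
if __name__=="__main__": run()
E
python3 sl2.py
```

```text
t 13.77 p [0.484  0.1327 0.1386] F [-1.5  1.  -5.2] op 0.172 gf 58.5 q [ 0.03  0.15  1.88  0.    1.1  -1.52]
top 10 [ 0.1028  0.0005 -0.0702] ang 34.33956803561958
top 25 [ 0.1072  0.0019 -0.0694] ang 32.92614656455632
side 14 [ 0.0282 -0.0013 -0.0252] ang 41.80555171328824
side 16 [ 0.0389 -0.0028 -0.0366] ang 43.29351223856352
side 16 [ 0.0496 -0.0008 -0.0474] ang 43.73483538855128
side 16 [ 0.063  -0.001  -0.0593] ang 43.258821445035025
side 18 [ 0.0748 -0.0021 -0.0671] ang 41.899049604875806
side 18 [ 0.0869  0.0011 -0.0659] ang 37.1758476069642
side 20 [ 0.0958 -0.0016 -0.067 ] ang 34.973668230393514
side 6 [ 0.1089 -0.0076 -0.0654] ang 30.99362879758302
```

>>> move_arm:
  series:
    - [[0.1, -3.2, 0, -3.2, 0], [0.1, -6.6, 0, -6.3, 0], [0.1, -10, 0, -9.3, 0], [0.1, -13.8, 0, -12, 0], [0.1, -15.3, 0, -13.2, 0], [0.1, -15.3, 0, -13.2, 0], [0.1, -15.3, 0, -13.2, 0], [0.1, -13, 0, -11, 0], [0.1, -6, 0, -6, 0], [0.1, 3, 0, -2, 0]]

```text
time_s: 14.7
eef_pos: [0.4816, 0.1326, 0.1407]
eef_rot: [0.002, 0.009, 1.0, 0.0]
wrist_force: [-0.4, -0.8, -0.2]
opening: 0.174
grasp_force: 58.7
```

```bash
python3 sl2.py; python3 -c "
from go import *
o,R=tool(); D=o['eef_pos']-F; print('depth',D@f,'y',D@l)"
```

```text
t 14.7 p [0.4816 0.1326 0.1407] F [-0.4 -0.8 -0.2] op 0.174 gf 58.7 q [ 0.03  0.14  1.89 -0.    1.1  -1.52]
top 28 [ 0.107   0.0003 -0.0698] ang 33.10030077050906
side 10 [ 0.0298 -0.0024 -0.0399] ang 53.24657862646655
side 20 [ 0.0377 -0.0009 -0.0561] ang 56.10081836805928
side 20 [ 0.0503 -0.0016 -0.0718] ang 55.01805232136807
side 6 [ 0.0585 -0.0008 -0.0819] ang 54.49083609815005
side 1 [ 0.0791  0.0063 -0.0706] ang 41.75859134446333
side 17 [ 0.0863 -0.0012 -0.0668] ang 37.73982341889859
side 22 [ 0.0968 -0.0016 -0.0667] ang 34.574207464683184
side 8 [ 0.1074 -0.0005 -0.0668] ang 31.889417511110825
depth -0.08128566828248074 y 0.006424538694316847
```

>>> move_arm:
  series:
    - [[0.1, 12, 0, 0, 0], [0.1, 25, 0, 0, 0], [0.1, 30, 0, -25, 0], [0.1, 30, 0, -65, 0], [0.1, 30, 0, -105, 0], [0.1, 30, 0, -145, 0], [0.1, 30, 0, -160, 0], [0.1, 30, 0, -160, 0], [0.1, 30, 0, -160, 0], [0.1, 30, 0, -160, 0]]

```text
time_s: 15.63
eef_pos: [0.45, 0.1332, 0.299]
eef_rot: [-0.001, 0.009, 1.0, -0.0]
wrist_force: [0.5, 0.6, -0.4]
opening: 0.169
grasp_force: 58.8
```

```bash
python3 - <<'E'
from sl2 import *
run(.1,.1)
for n in ("top","side"):
    im,d=camera(n); W=cloud(n,d); o,R=tool(); T=o["eef_pos"]; D=W-T; u=D@-R[:,0]; s=D@R[:,1]; z=D[...,2]
    m=(u>.07)&(u<.11)&(abs(s)<.03)&(W[...,2]>.14)&(z<-.09); p=np.c_[u[m],s[m],z[m]]; print(n,len(p)); 
    if len(p): print(p.min(0),p.max(0)); k=p[:,1]>.006; print("hook",np.median(p[k],0),k.sum())
from vr import red; red()
to([.5823,.3074,.30],82.5)
E
```

```text
t 15.63 p [0.45   0.1332 0.299 ] F [ 0.5  0.6 -0.4] op 0.169 gf 58.8 q [ 0.03 -0.1   1.8  -0.    1.45 -1.52]
top 0
side 15 [ 0.0278 -0.001  -0.0419] ang 56.45646611168488
side 23 [ 0.0379 -0.0009 -0.0571] ang 56.43795306018372
side 17 [ 0.0508 -0.0015 -0.0716] ang 54.61083605801174
side 21 [ 0.0611 -0.0016 -0.0868] ang 54.85552096895681
side 19 [ 0.0732 -0.0021 -0.102 ] ang 54.33732602786107
side 15 [ 0.0828  0.0012 -0.1152] ang 54.307833905488025
top 0
side 36
[ 0.0701 -0.0064 -0.122 ] [ 0.0922  0.0172 -0.0932]
hook [ 0.0839  0.0139 -0.1179] 9
t 15.83 p [0.4499 0.1332 0.2987] F [0.8 0.1 0.3] op 0.175 gf 58.8 q [ 0.03 -0.1   1.8  -0.    1.45 -1.52]
top 0
side 29 min [0.5002 0.1589 0.0455] max [0.5201 0.1768 0.06  ] top mid [0.5101 0.1677 0.057 ] [0.5102 0.1674 0.0555] 12
target [0.5823 0.3074 0.3   ] shift [-128.9  176.5   -1. ] turn 0.113 | ya 88.98
```

>>> move_arm:
  series:
    - [[0.1, -25, 34, -1, 0.05], [0.1, -50, 68, -1, 0.113], [0.1, -75, 102, -1, 0.113], [0.1, -100, 137, -1, 0.113], [0.1, -120, 164, -1, 0.113], [0.1, -129, 176.5, -1, 0.113], [0.1, -129, 176.5, -1, 0.113], [0.1, -129, 176.5, -1, 0.113], [0.1, -129, 176.5, -1, 0.113], [0.1, -129, 176.5, -1, 0.113]]

```text
time_s: 16.77
eef_pos: [0.5823, 0.3064, 0.3013]
eef_rot: [-0.0, 0.066, 0.998, -0.0]
wrist_force: [-1.2, -0.0, -0.5]
opening: 0.172
grasp_force: 59.0
```

```bash
python3 -c "
from go import *
st(); to([.5823,.3074,.148],82.5)"
```

```text
t 16.77 p [0.5823 0.3064 0.3013] F [-1.2 -0.  -0.5] op 0.172 gf 59.0 q [ 0.3   0.33  1.32 -0.    1.49 -1.13]
target [0.5823 0.3074 0.148 ] shift [1.000e-01 1.000e+00 1.533e+02] turn -0.001 | ya 82.46
```

>>> move_arm:
  series:
    - [[0.1, 0, 1, 30, 0], [0.1, 0, 1, 60, 0], [0.1, 0, 1, 85, 0], [0.1, 0, 1, 105, 0], [0.1, 0, 1, 120, 0], [0.1, 0, 1, 130, 0], [0.1, 0, 1, 138, 0], [0.1, 0, 1, 144, 0], [0.1, 0, 1, 144, 0], [0.1, 0, 1, 144, 0]]

```text
time_s: 17.6
eef_pos: [0.5828, 0.3075, 0.1574]
eef_rot: [-0.0, 0.066, 0.998, -0.001]
wrist_force: [-1.6, -4.9, -3.0]
opening: 0.172
grasp_force: 58.8
```

```bash
python3 - <<'E'
from go import *
from pk import *
st(); im,d=camera("side"); cv2.imwrite("pics/g.png",cv2.resize(im[150:270,280:400],(600,600),interpolation=cv2.INTER_CUBIC))
E
```

```text
t 17.6 p [0.5828 0.3075 0.1574] F [-1.6 -4.9 -3. ] op 0.172 gf 58.8 q [ 0.31  0.45  1.46 -0.    1.24 -1.13]
```

View pics/g.png

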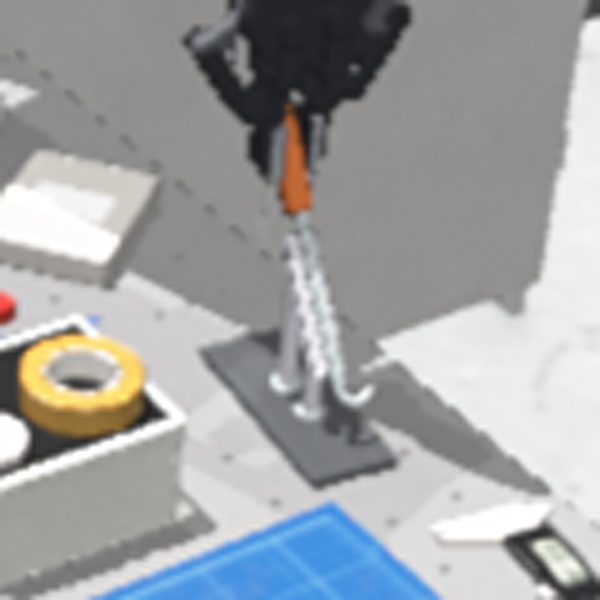

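>>> move_arm:
  series:
    - [[0.1, 0, -1, 0, 0], [0.1, 0, -1, 1, 0], [0.1, 0, -1, 2, 0], [0.1, 0, -1, 3, 0], [0.1, 0, -1, 4, 0], [0.1, 0, -1, 5, 0], [0.1, 0, -1, 6, 0], [0.1, 0, -1, 7, 0], [0.1, 0, -1, 7, 0], [0.1, 0, -1, 7, 0]]

```text
time_s: 18.48
eef_pos: [0.5834, 0.3073, 0.1506]
eef_rot: [0.001, 0.065, 0.998, 0.0]
wrist_force: [0.5, -5.5, 1.3]
opening: 0.174
grasp_force: 59.3
```

>>> move_arm:
  series:
    - [[0.1, 0, -0.5, 0, 0], [0.1, 0, -1, 0, 0], [0.1, 0, -1.5, 0, 0], [0.1, 0, -1.5, 1, 0], [0.1, 0, -1.5, 2, 0], [0.1, 0, -1.5, 3, 0], [0.1, 0, -1.5, 3, 0], [0.1, 0, -1.5, 3, 0], [0.1, 0, -1.5, 3, 0], [0.1, 0, -1.5, 3, 0]]

```text
time_s: 19.32
eef_pos: [0.5837, 0.3065, 0.1483]
eef_rot: [0.001, 0.065, 0.998, 0.001]
wrist_force: [4.5, 2.1, 5.1]
opening: 0.176
grasp_force: 59.8
```

```bash
python3 - <<'E'
from go import *
from pk import *
st(); np.set_printoptions(precision=4,suppress=True)
def hk(W):
    # hook/shank lower part near stand front, frame of stand
    yw=np.radians(-7.8); a=np.array([np.cos(yw),np.sin(yw),0]); b=np.array([-np.sin(yw),np.cos(yw),0]); D=W-np.array([.5827,.3068,0]); u=D@a; s=D@b
    m=(u>.06)&(u<.11)&(abs(s)<.035)&(W[...,2]>.012)&(W[...,2]<.07); 
    return np.c_[u[m],s[m],W[m][:,2]]
for n,s in(("top",None),("side",None)):
    _,d=camera(n); A=hk(cloud(n,np.load(n+"0.npy"))); B=hk(cloud(n,d))
    for p,t in((A,"then"),(B,"now")):
        print(n,t,len(p),np.median(p,0),"max u",np.percentile(p,97,0),"min",np.percentile(p,3,0)); k=p[:,1]>.007; print("   hook",k.sum(),np.median(p[k],0))
E
```

```text
t 19.32 p [0.5837 0.3065 0.1483] F [4.5 2.1 5.1] op 0.176 gf 59.8 q [ 0.3   0.46  1.46  0.    1.22 -1.14]
top then 59 [ 0.0703 -0.0013  0.0436] max u [0.0871 0.0141 0.0628] min [ 0.0605 -0.0246  0.0122]
   hook 8 [0.0844 0.0124 0.0247]
top now 57 [ 0.0707 -0.0004  0.0454] max u [0.0875 0.0162 0.0623] min [ 0.0615 -0.0099  0.0126]
   hook 11 [0.0859 0.0129 0.0297]
side then 105 [ 0.0735 -0.0022  0.0355] max u [0.1035 0.0196 0.0632] min [ 0.0604 -0.0189  0.0122]
   hook 17 [0.0856 0.0145 0.0151]
side now 111 [ 0.0743 -0.0012  0.0389] max u [0.1042 0.0156 0.0654] min [ 0.0606 -0.0255  0.0121]
   hook 20 [0.0876 0.0115 0.0131]
```

>>> move_arm:
  series:
    - [[0.2, 0, 0, 0, 0], [0.22, 0, 0, 0, 0], [0.24, 0, 0, 0, 0], [0.3, 0, 0, 0, 0], [0.4, 0, 0, 0, 0], [0.5, 0, 0, 0, 0], [0.5, 0, 0, 0, 0], [0.5, 0, 0, 0, 0], [0.5, 0, 0, 0, 0], [0.5, 0, 0, 0, 0]]

```text
time_s: 20.25
eef_pos: [0.5826, 0.306, 0.1473]
eef_rot: [-0.0, 0.065, 0.998, -0.0]
wrist_force: [0.1, -0.2, -0.1]
opening: 0.499
grasp_force: 0.0
```

```bash
python3 - <<'E'
from go import *
from pk import *
st(); np.set_printoptions(precision=4,suppress=True)
def hk(W):
    yw=np.radians(-7.8); a=np.array([np.cos(yw),np.sin(yw),0]); b=np.array([-np.sin(yw),np.cos(yw),0]); D=W-np.array([.5827,.3068,0]); u=D@a; s=D@b
    m=(u>.06)&(u<.11)&(abs(s)<.035)&(W[...,2]>.012)&(W[...,2]<.07); 
    return np.c_[u[m],s[m],W[m][:,2]]
for n in("top","side"):
    im,d=camera(n); p=hk(cloud(n,d)); k=p[:,1]>.007; print(n,len(p),np.median(p,0),"hook",k.sum(),np.median(p[k],0))
q=orange("side","")[0]; print(axis(q))
E
```

```text
t 20.25 p [0.5826 0.306  0.1473] F [ 0.1 -0.2 -0.1] op 0.499 gf 0.0 q [ 0.3   0.46  1.47 -0.    1.22 -1.14]
top 52 [0.0699 0.0002 0.0486] hook 9 [0.0843 0.0136 0.0237]
side 122 [ 0.0724 -0.0019  0.0337] hook 16 [0.0839 0.0141 0.0146]
(array([0.5889, 0.3036, 0.1464]), array([ 0.5434, -0.0821, -0.8354]), 133, np.float64(-0.0371052693041552), np.float64(0.03411281558870535))
```

>>> move_arm:
  series:
    - [[0.5, 0, 0, -40, 0], [0.5, 0, 0, -80, 0], [0.5, 0, 0, -120, 0], [0.5, 0, 0, -120, 0], [0.5, 0, 0, -120, 0], [0.5, 0, 0, -120, 0], [0.5, 0, 0, -120, 0], [0.5, 0, 0, -120, 0], [0.5, 0, 0, -120, 0], [0.5, 0, 0, -120, 0]]

```text
time_s: 21.23
eef_pos: [0.5822, 0.3058, 0.266]
eef_rot: [-0.001, 0.065, 0.998, -0.0]
wrist_force: [-0.3, -0.4, 0.2]
opening: 0.497
grasp_force: 0.0
```

```bash
cat > tr.py <<'E'
from vr import *
from scipy.optimize import minimize
def fit(n):
    im,d=camera(n); W=cloud(n,d); hsv=cv2.cvtColor(im,cv2.COLOR_BGR2HSV)
    box=(abs(W[...,0]-.688)<.075)&(abs(W[...,1]+.094)<.075)
    mb=(hsv[...,0]>100)&(hsv[...,0]<125)&(hsv[...,1]>120)&(W[...,2]>.047)&(W[...,2]<.066)&box
    k,lab,s,c=cv2.connectedComponentsWithStats(mb.astype(np.uint8))
    q=W[mb]; z=q[:,2]; q=q[z>.05][:,:2]
    # silhouettes of the cap tops at z=.055, rendered as pixels-in-circles cost
    def cost(p,r=.0105):
        a=p[2]+np.radians([90,30,-30,-90]); C=np.vstack([[p[0],p[1]],np.c_[p[0]+.0246*np.cos(a),p[1]+.0246*np.sin(a)]])
        D=np.linalg.norm(q[:,None]-C[None],axis=2); return np.mean(np.minimum(D.min(1),.02)**2)
    best=min((minimize(cost,[x,y,t],method="Nelder-Mead",options=dict(xatol=1e-5,fatol=1e-10)) for x in(.68,.69,.695) for y in(-.088,-.1) for t in(-.3,0,.3)),key=lambda r:r.fun)
    print(n,"blue",len(q),"centre",np.round(best.x[:2],4),"yaw",round(np.degrees(best.x[2]),1),"rms",best.fun**.5)
    mr=(W[...,2]>.0205)&(W[...,2]<.027)&box&(hsv[...,1]<70); z=W[mr][:,:2]
    R=np.linalg.norm(z-np.median(z,0),axis=1)
    f=minimize(lambda c:np.mean(np.minimum(abs(np.linalg.norm(z-c,axis=1)-.0418),.006)),[.688,-.094],method="Nelder-Mead"); print("   rim",len(z),np.round(f.x,4),f.fun)
    return W,best
if __name__=="__main__":
    for n in("top","side"): fit(n)
E
python3 - <<'E'
from tr import *
red()
W,b=fit("top"); fit("side")
m=(abs(W[...,0]-.56)<.1)&(W[...,1]<-.05)&(W[...,1]>-.2); print("lid max z",np.nanmax(W[m][:,2]))
m&=W[...,2]>.03; m&=W[...,0]<.62; print(W[m].min(0),W[m].max(0))
to([.509,.1685,.25],90); to([.509,.1685,.042],90)
E
```

```text
t 21.23 p [0.5822 0.3058 0.266 ] F [-0.3 -0.4  0.2] op 0.497 gf 0.0 q [ 0.3   0.35  1.36 -0.    1.43 -1.14]
top 55 min [0.4965 0.1615 0.0358] max [0.516  0.1795 0.0553] top mid [0.5063 0.1701 0.0523] [0.5062 0.1701 0.0516] 51
side 29 min [0.4998 0.1598 0.0452] max [0.5196 0.1776 0.0573] top mid [0.5094 0.1683 0.0543] [0.5097 0.1686 0.0544] 19
top blue 241 centre [ 0.6864 -0.0931] yaw -17.0 rms 0.007034667265144381
   rim 98 [ 0.6872 -0.0933] 0.002118911574337761
side blue 139 centre [ 0.6906 -0.0942] yaw -16.9 rms 0.0071660924153480274
   rim 76 [ 0.6881 -0.0939] 0.0024127101705057755
lid max z 0.1357251580069074
[ 0.46017317 -0.16166799  0.03041679] [ 0.5882355  -0.05116481  0.13572516]
target [0.509  0.1685 0.25  ] shift [  55.  -145.8   17.1] turn -0.131 | ya 82.51
target [0.509  0.1685 0.042 ] shift [  54.9 -145.8  225.1] turn -0.131 | ya 82.51
```

>>> move_arm:
  series:
    - [[0.6, 14, -36, 0, 0.08], [0.6, 28, -73, 0, 0.166], [0.6, 42, -110, 0, 0.166], [0.6, 56, -145.5, 0, 0.166], [0.6, 56, -145.5, 0, 0.166], [0.6, 56, -145.5, 40, 0.166], [0.6, 56, -145.5, 80, 0.166], [0.6, 56, -145.5, 120, 0.166], [0.6, 56, -145.5, 140, 0.166], [0.6, 56, -145.5, 150, 0.166]]

```text
time_s: 22.27
eef_pos: [0.5057, 0.1688, 0.1136]
eef_rot: [-0.003, 0.148, 0.989, -0.001]
wrist_force: [-0.6, 0.1, -0.4]
opening: 0.604
grasp_force: 0.0
```

```bash
python3 -c "
from go import *
st(); to([.508,.169,.042],73)"
```

```text
t 22.27 p [0.5057 0.1688 0.1136] F [-0.6  0.1 -0.4] op 0.604 gf 0.0 q [ 0.1   0.26  1.82  0.    1.07 -1.17]
target [0.508 0.169 0.042] shift [-2.5  1.  71.6] turn -0.0 | ya 72.98
```

>>> move_arm:
  series:
    - [[0.6, -2, 1, 25, 0], [0.6, -2, 1, 50, 0], [0.6, -2, 1, 65, 0], [0.6, -2, 1, 71, 0], [0.5, -2, 1, 71, 0], [0.4, -2, 1, 71, 0], [0.3, -2, 1, 71, 0], [0.15, -2, 1, 71, 0], [0.15, -2, 1, 71, 0], [0.15, -2, 1, 71, 0]]

```text
time_s: 23.1
eef_pos: [0.5118, 0.1696, 0.0481]
eef_rot: [0.002, 0.148, 0.989, 0.0]
wrist_force: [0.0, -0.9, 6.7]
opening: 0.258
grasp_force: 58.8
```

>>> move_arm:
  series:
    - [[0.15, 0, 0, 0, 0], [0.15, 0, 0, 0, 0], [0.15, 0, 0, 0, 0], [0.15, 0, 0, -5, 0], [0.15, 0, 0, -20, 0], [0.15, 0, 0, -55, 0], [0.15, 0, 0, -95, 0], [0.15, 0, 0, -135, 0], [0.15, 0, 0, -175, 0], [0.15, 0, 0, -200, 0]]

```text
time_s: 23.93
eef_pos: [0.5115, 0.1696, 0.2516]
eef_rot: [0.003, 0.148, 0.989, 0.001]
wrist_force: [1.0, -0.1, -0.9]
opening: 0.259
grasp_force: 58.8
```

```bash
python3 -c "
from vr import *
red(); to([.6685,-.0745,.245],73)"
```

```text
t 23.93 p [0.5115 0.1696 0.2516] F [ 1.  -0.1 -0.9] op 0.259 gf 58.8 q [ 0.1   0.09  1.7   0.    1.34 -1.17]
top 0
side 36 min [0.5053 0.1631 0.2503] max [0.5226 0.1811 0.2657] top mid [0.5147 0.1711 0.263 ] [0.513  0.1708 0.2626] 14
target [ 0.6685 -0.0745  0.245 ] shift [-219.8 -188.3    9.3] turn 0.0 | ya 73.01
```

```bash
python3 -c "
from vr import *
to([.665,-.0804,.2516],73)"
```

```text
t 24.03 p [0.5132 0.1698 0.2529] F [ 0.9  0.2 -0.6] op 0.258 gf 58.8 q [ 0.1   0.09  1.7   0.    1.34 -1.17]
target [ 0.665  -0.0804  0.2516] shift [-218.3 -194.9    2.7] turn 0.0 | ya 73.01
```

>>> move_arm:
  series:
    - [[0.15, -27, -24, 0, 0], [0.15, -54, -48, 0, 0], [0.15, -81, -72, 0, 0], [0.15, -108, -96, 0, 0], [0.15, -135, -120, 0, 0], [0.15, -162, -145, 0, 0], [0.15, -190, -170, 0, 0], [0.15, -210, -188, 0, 0], [0.15, -218, -195, 0, 0], [0.15, -218, -195, 0, 0]]

```text
time_s: 24.87
eef_pos: [0.6618, -0.0832, 0.2447]
eef_rot: [-0.001, 0.149, 0.989, -0.0]
wrist_force: [-0.6, 0.4, -0.6]
opening: 0.26
grasp_force: 58.8
```

>>> move_arm:
  series:
    - [[0.15, 0, 0, 0, 0], [0.15, 0, 0, 35, 0], [0.15, 0, 0, 70, 0], [0.15, 0, 0, 100, 0], [0.15, 0, 0, 120, 0], [0.15, 0, 0, 125, 0], [0.15, 0, 0, 125, 0], [0.15, 0, 0, 125, 0], [0.15, 0, 0, 125, 0], [0.15, 0, 0, 125, 0]]

```text
time_s: 25.7
eef_pos: [0.663, -0.0809, 0.1238]
eef_rot: [0.002, 0.148, 0.989, -0.0]
wrist_force: [0.8, 0.1, -0.2]
opening: 0.261
grasp_force: 58.8
```

```bash
python3 - <<'E'
from tr import *
red(); fit("top"); fit("side"); to([.665,-.0804,.12],73)
im,d=camera("top"); a=im[140:200,325:385]; im,_=camera("side"); b=im[240:320,190:270]
cv2.imwrite("pics/h.png",np.hstack([cv2.resize(a,(400,600),interpolation=cv2.INTER_CUBIC),cv2.resize(b,(400,600),interpolation=cv2.INTER_CUBIC)]))
E
```

```text
t 25.7 p [ 0.663  -0.0809  0.1238] F [ 0.8  0.1 -0.2] op 0.261 gf 58.8 q [-0.3   0.5   1.45  0.    1.18 -1.57]
top 9 min [ 0.6548 -0.088   0.1253] max [ 0.6595 -0.0781  0.1288] top mid [ 0.6572 -0.0831  0.1271] [ 0.6563 -0.0818  0.1268] 9
side 49 min [ 0.6497 -0.0883  0.1169] max [ 0.6695 -0.0687  0.1347] top mid [ 0.6611 -0.0799  0.1318] [ 0.6617 -0.0799  0.1304] 19
top blue 0 centre [ 0.68  -0.088] yaw -17.2 rms nan
   rim 8 [ 0.6853 -0.0936] 0.0005960230477579905
side blue 128 centre [ 0.691  -0.0945] yaw -16.9 rms 0.007111642800316554
   rim 67 [ 0.6876 -0.0937] 0.002616159897417527
target [ 0.665  -0.0804  0.12  ] shift [-2.5  1.4  2.3] turn -0.0 | ya 72.99
  return _methods._mean(a, axis=axis, dtype=dtype,
  ret = ret.dtype.type(ret / rcount)
```

```bash
python3 - <<'E'
from tr import *
red()
# each blue cap in side view, compare: cap-top planes
im,d=camera("side"); W=cloud("side",d); hsv=cv2.cvtColor(im,cv2.COLOR_BGR2HSV)
box=(abs(W[...,0]-.69)<.06)&(abs(W[...,1]+.094)<.06)
mb=(hsv[...,0]>100)&(hsv[...,0]<125)&(hsv[...,1]>120)&(W[...,2]>.05)&box; q=W[mb]; print(np.percentile(q[:,2],[5,50,95]))
_,lab,C=cv2.kmeans(q[:,:2].astype(np.float32),5,None,(3,100,1e-6),20,cv2.KMEANS_PP_CENTERS); print(np.round(C,4),np.bincount(lab.ravel()))
E
```

```text
t 26.0 p [ 0.6619 -0.081   0.1217] F [-0.1 -0.7 -1. ] op 0.258 gf 58.8 q [-0.3   0.51  1.45  0.    1.18 -1.57]
top 4 min [ 0.6552 -0.0833  0.123 ] max [ 0.6581 -0.079   0.1259] top mid [ 0.6567 -0.0812  0.1244] [ 0.6567 -0.0807  0.1244] 4
side 48 min [ 0.652  -0.0892  0.1105] max [ 0.6691 -0.067   0.1313] top mid [ 0.6605 -0.0806  0.1283] [ 0.6593 -0.0801  0.1278] 26
[0.05145776 0.05626099 0.05942257]
[[ 0.7175 -0.0931]
 [ 0.6991 -0.0713]
 [ 0.6911 -0.0947]
 [ 0.7076 -0.1067]
 [ 0.709  -0.0862]] [17 31 37 16 25]
```

View pics/h.png

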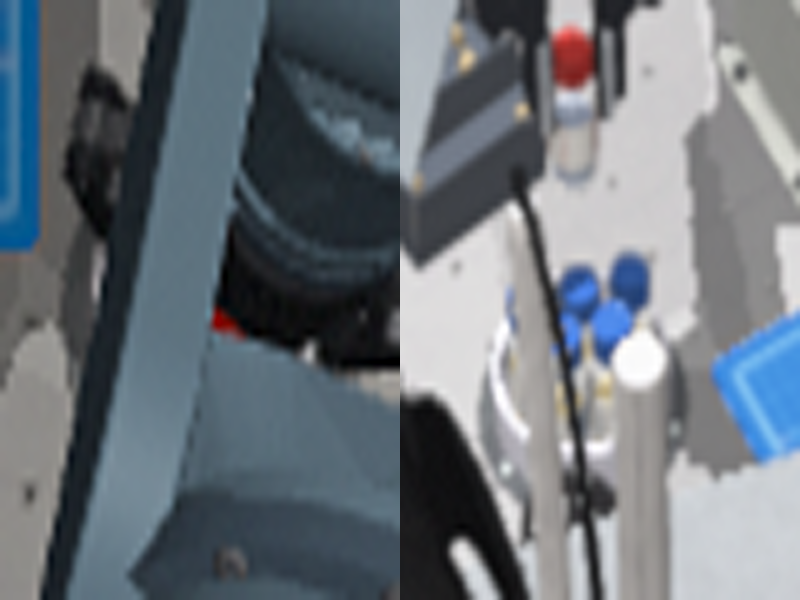

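```bash
python3 - <<'E'
from tr import *
st(); acc={}
for i in range(5):
    im,d=camera("side"); W=cloud("side",d); hsv=cv2.cvtColor(im,cv2.COLOR_BGR2HSV); h=hsv[...,0]
    r=((h<7)|(h>172))&(hsv[...,1]>120)&(hsv[...,2]>50)&(abs(W[...,0]-.66)<.04)&(abs(W[...,1]+.08)<.03)&(W[...,2]>.09)
    b=(h>100)&(h<125)&(hsv[...,1]>120)&(W[...,2]>.03)&(abs(W[...,0]-.69)<.06)&(abs(W[...,1]+.094)<.06)
    k,lab,s,c=cv2.connectedComponentsWithStats(b.astype(np.uint8),connectivity=4)
    res=[("red",W[r].mean(0),r.sum(),W[r].min(0),W[r].max(0))]+[(tuple(np.round(c[j],1)),W[lab==j].mean(0),s[j,4],W[lab==j].min(0),W[lab==j].max(0)) for j in range(1,k) if s[j,4]>8]
    if i in(0,4):
        for x in res: print(x[0],np.round(x[1],4),x[2],np.round(x[3],4),np.round(x[4],4))
v,u=np.nonzero(r); print("red px",u.min(),u.max(),v.min(),v.max(),u.mean(),v.mean())
for P in ([.6876,-.0936,.055],[.6948,-.0701,.055],list(ctrl.get_obs()["eef_pos"][:2])+[ctrl.get_obs()["eef_pos"][2]+.006]): print(np.round(proj("side",P),1))
cv2.imwrite("pics/i.png",cv2.resize(im[240:310,205:265],(600,600),interpolation=cv2.INTER_NEAREST))
E
```

```text
t 26.15 p [ 0.6617 -0.0809  0.1213] F [ 0.4 -0.2 -0.1] op 0.254 gf 58.8 q [-0.3   0.51  1.45  0.    1.18 -1.57]
t 26.15 p [ 0.6617 -0.0809  0.1213] F [ 0.4 -0.2 -0.1] op 0.254 gf 58.8 q [-0.3   0.51  1.45  0.    1.18 -1.57]
red [ 0.6609 -0.0797  0.1249] 50 [ 0.649  -0.0891  0.1153] [ 0.6681 -0.0691  0.1303]
(np.float64(229.7), np.float64(280.5)) [ 0.7024 -0.0887  0.0557] 134 [ 0.6814 -0.1102  0.0459] [ 0.7213 -0.0636  0.0604]
red [ 0.6609 -0.0796  0.1245] 50 [ 0.6486 -0.0891  0.1137] [ 0.6679 -0.0682  0.13  ]
(np.float64(229.8), np.float64(280.4)) [ 0.7024 -0.0884  0.056 ] 133 [ 0.6803 -0.1101  0.0484] [ 0.7207 -0.0615  0.0608]
red px 221 228 244 251 224.2 247.5
[[225.1 277.8]]
[[235.1 276.3]]
[[223.8 246.9]]
```

View pics/i.png

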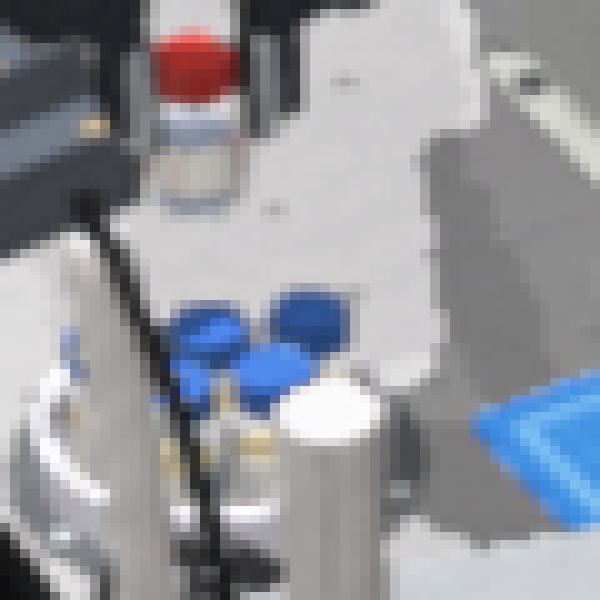

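>>> move_arm:
  series:
    - [[0.15, -3, 1, 0, 0], [0.15, -7, 2, 0, 0], [0.15, -7, 2, 8, 0], [0.15, -7, 2, 14, 0], [0.15, -7, 2, 14, 0], [0.15, -7, 2, 14, 0], [0.15, -7, 2, 14, 0], [0.15, -7, 2, 14, 0], [0.15, -7, 2, 14, 0], [0.15, -7, 2, 14, 0]]

```text
time_s: 27.23
eef_pos: [0.6692, -0.081, 0.1076]
eef_rot: [0.0, 0.148, 0.989, -0.0]
wrist_force: [0.3, 0.5, -0.3]
opening: 0.252
grasp_force: 58.8
```

```bash
cat > rel.py <<'E'
from tr import *
def rel(N=4,zr=.06):
    A=[]
    for i in range(N):
        im,d=camera("side"); W=cloud("side",d); hsv=cv2.cvtColor(im,cv2.COLOR_BGR2HSV); h=hsv[...,0]
        r=((h<7)|(h>172))&(hsv[...,1]>120)&(hsv[...,2]>50)&(abs(W[...,0]-.67)<.05)&(abs(W[...,1]+.08)<.04)
        box=(abs(W[...,0]-.69)<.06)&(abs(W[...,1]+.094)<.06)
        b=(h>100)&(h<125)&(hsv[...,1]>120)&(W[...,2]>.045)&box
        q=W[b]; _,lab,C=cv2.kmeans(q[:,:2].astype(np.float32),5,None,(3,100,1e-6),20,cv2.KMEANS_PP_CENTERS)
        lab=lab.ravel(); mid=C[np.argmin(C[:,0])]; end=C[np.argmax(C[:,1])]
        R=W[r]; A.append(np.r_[R.mean(0)[:2],mid,end,R[:,2].max(),len(R)])
    A=np.median(A,0); D=A[:2]-A[2:4]; y=np.arctan2(-(A[4]-A[2]),A[5]-A[3])
    xt=np.array([np.cos(y),np.sin(y)]); yt=np.array([-np.sin(y),np.cos(y)])
    print("red",np.round(A[:2],4),"mid",np.round(A[2:4],4),"end",np.round(A[4:6],4),"zmax",round(A[6],4),int(A[7]),"yaw",round(np.degrees(y),1),"rel",np.round([D@xt,D@yt],4),"d mid",round(np.linalg.norm(D),4),"d end",round(np.linalg.norm(A[:2]-A[4:6]),4))
if __name__=="__main__": st(); rel()
E
python3 rel.py
```

```text
t 27.23 p [ 0.6692 -0.081   0.1076] F [ 0.3  0.5 -0.3] op 0.252 gf 58.8 q [-0.3   0.54  1.44  0.    1.16 -1.57]
t 27.23 p [ 0.6692 -0.081   0.1076] F [ 0.3  0.5 -0.3] op 0.252 gf 58.8 q [-0.3   0.54  1.44  0.    1.16 -1.57]
red [ 0.6683 -0.0798] mid [ 0.692  -0.0953] end [ 0.6992 -0.0711] zmax 0.1181 54 yaw -16.5 rel [-0.0272  0.0081] d mid 0.0284 d end 0.0321
```

>>> move_arm:
  series:
    - [[0.15, -0.7, 0, 2, 0], [0.15, -0.7, 0, 4, 0], [0.15, -0.7, 0, 6, 0], [0.15, -0.7, 0, 9, 0], [0.15, -0.7, 0, 12, 0], [0.15, -0.7, 0, 16, 0], [0.15, -0.7, 0, 20, 0], [0.15, -0.7, 0, 24, 0], [0.15, -0.7, 0, 28, 0], [0.15, -0.7, 0, 30, 0]]

```text
time_s: 28.27
eef_pos: [0.6693, -0.0811, 0.0763]
eef_rot: [-0.001, 0.148, 0.989, 0.0]
wrist_force: [0.2, -0.9, 0.2]
opening: 0.259
grasp_force: 58.8
```

```bash
python3 rel.py|tail -2
```

```text
t 28.27 p [ 0.6693 -0.0811  0.0763] F [ 0.2 -0.9  0.2] op 0.259 gf 58.8 q [-0.3   0.58  1.45 -0.    1.12 -1.57]
red [ 0.6679 -0.0799] mid [ 0.6915 -0.0951] end [ 0.6992 -0.0712] zmax 0.086 51 yaw -18.0 rel [-0.0271  0.0072] d mid 0.028 d end 0.0325
```

>>> move_arm:
  series:
    - [[0.15, -0.7, 0, 2, 0], [0.15, -0.7, 0, 4, 0], [0.15, -0.7, 0, 6, 0], [0.15, -0.7, 0, 8, 0], [0.15, -0.7, 0, 11, 0], [0.15, -0.7, 0, 14, 0], [0.15, -0.7, 0, 17, 0], [0.15, -0.7, 0, 20, 0], [0.15, -0.7, 0, 20, 0], [0.15, -0.7, 0, 20, 0]]

```text
time_s: 29.3
eef_pos: [0.6772, -0.0834, 0.0725]
eef_rot: [0.008, 0.148, 0.989, -0.001]
wrist_force: [-22.7, 3.1, 68.1]
opening: 0.258
grasp_force: 99.4
```

```bash
python3 rel.py|tail -2
```

```text
t 29.3 p [ 0.6772 -0.0834  0.0725] F [-22.7   3.1  68.1] op 0.258 gf 99.4 q [-0.3   0.59  1.44 -0.    1.1  -1.57]
red [ 0.6762 -0.0821] mid [ 0.6928 -0.0969] end [ 0.7042 -0.0728] zmax 0.0813 47 yaw -25.3 rel [-0.0212  0.0063] d mid 0.0222 d end 0.0294
```

>>> move_arm:
  series:
    - [[0.15, -0.7, 0, -5, 0], [0.15, 0, 0, -15, 0], [0.15, 0, 0, -17, 0], [0.15, 0, 0, -17, 0], [0.15, 0, 0, -17, 0], [0.15, 0, 0, -17, 0], [0.15, 0, 0, -17, 0], [0.15, 0, 0, -17, 0], [0.15, 0, 0, -17, 0], [0.15, 0, 0, -17, 0]]

```text
time_s: 30.33
eef_pos: [0.6701, -0.0813, 0.0736]
eef_rot: [-0.0, 0.148, 0.989, 0.0]
wrist_force: [-0.6, 0.1, 0.3]
opening: 0.256
grasp_force: 58.9
```

```bash
python3 rel.py|tail -2; python3 rel.py|tail -1
```

```text
t 30.33 p [ 0.6701 -0.0813  0.0736] F [-0.6  0.1  0.3] op 0.256 gf 58.9 q [-0.3   0.58  1.45 -0.    1.11 -1.57]
red [ 0.6688 -0.0802] mid [ 0.6944 -0.0961] end [ 0.6998 -0.0717] zmax 0.084 50 yaw -12.5 rel [-0.0284  0.0101] d mid 0.0302 d end 0.0321
red [ 0.6689 -0.0802] mid [ 0.6939 -0.0941] end [ 0.6987 -0.0717] zmax 0.0831 50 yaw -12.2 rel [-0.0274  0.0083] d mid 0.0286 d end 0.031
```

>>> move_arm:
  series:
    - [[0.15, -1, 0, 0, 0], [0.15, -2, 0, 0, 0], [0.15, -3, 0, 0, 0], [0.15, -3, 0, 0, 0], [0.15, -3, 0, 1, 0], [0.15, -3, 0, 2, 0], [0.15, -3, 0, 3, 0], [0.15, -3, 0, 4, 0], [0.15, -3, 0, 5, 0], [0.15, -3, 0, 6, 0]]

```text
time_s: 31.57
eef_pos: [0.6754, -0.083, 0.0735]
eef_rot: [0.002, 0.148, 0.989, -0.0]
wrist_force: [-9.3, 1.9, 30.0]
opening: 0.261
grasp_force: 76.3
```

>>> move_arm:
  series:
    - [[0.15, 0, 0, -15, 0], [0.15, 3, 0, -45, 0], [0.15, 3, 0, -45, 0.12], [0.15, 3, 0, -45, 0.24], [0.15, 3, 0, -45, 0.36], [0.15, 3, 0, -45, 0.48], [0.15, 3, 0, -45, 0.6], [0.15, 3, 0, -45, 0.72], [0.15, 3, 0, -45, 0.84], [0.15, 3, 0, -45, 0.96]]

```text
time_s: 32.4
eef_pos: [0.6703, -0.0814, 0.1133]
eef_rot: [-0.0, 0.59, 0.807, -0.0]
wrist_force: [-0.5, -0.1, -0.1]
opening: 0.261
grasp_force: 59.2
```

>>> move_arm:
  series:
    - [[0.15, 0, 0, 0, 0.12], [0.15, 0, 0, 0, 0.24], [0.15, 0, 0, 0, 0.36], [0.15, 0, 0, 0, 0.48], [0.15, 0, 0, 0, 0.6], [0.15, 0, 0, 0, 0.72], [0.15, 0, 0, 0, 0.84], [0.15, 0, 0, 0, 0.96], [0.15, 0, 0, 0, 1.08], [0.15, 0, 0, 0, 1.2]]

```text
time_s: 33.23
eef_pos: [0.6703, -0.0814, 0.1133]
eef_rot: [-0.0, 0.943, 0.333, -0.0]
wrist_force: [0.5, 0.4, -0.0]
opening: 0.256
grasp_force: 59.2
```

```bash
python3 -c "
from go import *
st(); to([.6619,-.0784,.1126],73)"
```

```text
t 33.23 p [ 0.6703 -0.0814  0.1133] F [ 0.5  0.4 -0. ] op 0.256 gf 59.2 q [-0.3   0.53  1.43 -0.    1.18  0.6 ]
target [ 0.6619 -0.0784  0.1126] shift [-4.6 -7.6  0.7] turn 0.976 | ya -51.11
```

>>> move_arm:
  series:
    - [[0.15, -2, -4, 0, 0.12], [0.15, -4.6, -7.6, 0, 0.24], [0.15, -4.6, -7.6, 0, 0.36], [0.15, -4.6, -7.6, 0, 0.48], [0.15, -4.6, -7.6, 0, 0.6], [0.15, -4.6, -7.6, 0, 0.72], [0.15, -4.6, -7.6, 0, 0.84], [0.15, -4.6, -7.6, 0, 0.976], [0.15, -4.6, -7.6, 0, 0.976], [0.15, -4.6, -7.6, 0, 0.976]]

```text
time_s: 34.07
eef_pos: [0.6619, -0.0784, 0.1133]
eef_rot: [-0.0, 0.99, -0.144, -0.0]
wrist_force: [-0.0, 0.4, 0.2]
opening: 0.253
grasp_force: 59.2
```

```bash
python3 - <<'E'
from rel import *
st(); rel(); rel()
to([.6619,-.0784,.1126],73)
E
```

```text
t 34.07 p [ 0.6619 -0.0784  0.1133] F [-0.   0.4  0.2] op 0.253 gf 59.2 q [-0.3   0.52  1.46 -0.    1.17  1.56]
t 34.07 p [ 0.6619 -0.0784  0.1133] F [-0.   0.4  0.2] op 0.253 gf 59.2 q [-0.3   0.52  1.46 -0.    1.17  1.56]
red [ 0.6727 -0.081 ] mid [ 0.6943 -0.0958] end [ 0.6985 -0.0711] zmax 0.122 53 yaw -9.6 rel [-0.0238  0.011 ] d mid 0.0262 d end 0.0277
red [ 0.6728 -0.081 ] mid [ 0.6947 -0.0958] end [ 0.6988 -0.0713] zmax 0.1223 54 yaw -9.3 rel [-0.024  0.011] d mid 0.0264 d end 0.0277
target [ 0.6619 -0.0784  0.1126] shift [-0.1 -0.   0.7] turn 0.006 | ya -106.65
```

>>> move_arm:
  series:
    - [[0.15, -2, 0, 5, 0], [0.15, -2, 0, 10, 0], [0.15, -2, 0, 16, 0], [0.15, -2, 0, 22, 0], [0.15, -2, 0, 28, 0], [0.15, -2, 0, 34, 0], [0.15, -2, 0, 40, 0], [0.15, -2, 0, 46, 0], [0.15, -2, 0, 48, 0], [0.15, -2, 0, 48, 0]]

```text
time_s: 35.3
eef_pos: [0.6595, -0.0777, 0.0642]
eef_rot: [-0.0, 0.989, -0.145, -0.001]
wrist_force: [-0.0, -0.5, -0.5]
opening: 0.259
grasp_force: 59.2
```

```bash
python3 rel.py|tail -2
```

```text
t 35.3 p [ 0.6595 -0.0777  0.0642] F [-0.  -0.5 -0.5] op 0.259 gf 59.2 q [-0.3   0.58  1.48 -0.    1.09  1.57]
red [ 0.6708 -0.0807] mid [ 0.6905 -0.0937] end [ 0.6986 -0.0716] zmax 0.0744 48 yaw -20.1 rel [-0.023   0.0054] d mid 0.0236 d end 0.0293
```

>>> move_arm:
  series:
    - [[0.15, 0, 0, 3, 0], [0.15, 0, 0, 6, 0], [0.15, 0, 0, 9, 0], [0.15, 0, 0, 11, 0], [0.15, 0, 0, 12, 0], [0.15, 0, 0, 13, 0], [0.15, 0, 0, 14, 0], [0.15, 0, 0, 14, 0], [0.15, 0, 0, 14, 0], [0.15, 0, 0, 14, 0]]

```text
time_s: 36.33
eef_pos: [0.6601, -0.0779, 0.0514]
eef_rot: [0.0, 0.989, -0.145, 0.0]
wrist_force: [-0.8, -0.4, 0.1]
opening: 0.261
grasp_force: 59.4
```

```bash
python3 rel.py|tail -2
```

```text
t 36.33 p [ 0.6601 -0.0779  0.0514] F [-0.8 -0.4  0.1] op 0.261 gf 59.4 q [-0.3   0.6   1.48 -0.    1.06  1.57]
red [ 0.6707 -0.0807] mid [ 0.6901 -0.0951] end [ 0.6962 -0.0701] zmax 0.0613 45 yaw -13.7 rel [-0.0223  0.0094] d mid 0.0242 d end 0.0276
```

>>> move_arm:
  series:
    - [[0.15, 0, -1, 0, 0], [0.15, 0, -2, 0, 0], [0.15, 0, -3, 0, 0], [0.15, 0, -3.5, 1, 0], [0.15, 0, -3.5, 2, 0], [0.15, 0, -3.5, 2, 0], [0.15, 0, -3.5, 2, 0], [0.15, 0, -3.5, 2, 0], [0.15, 0, -3.5, 2, 0], [0.15, 0, -3.5, 2, 0]]

```text
time_s: 37.37
eef_pos: [0.6615, -0.0747, 0.0511]
eef_rot: [0.0, 0.989, -0.145, 0.0]
wrist_force: [-3.8, 0.1, 9.6]
opening: 0.258
grasp_force: 60.5
```

```bash
python3 rel.py|tail -2;python3 rel.py|tail -1
```

```text
t 37.37 p [ 0.6615 -0.0747  0.0511] F [-3.8  0.1  9.6] op 0.258 gf 60.5 q [-0.29  0.6   1.48 -0.    1.06  1.57]
red [ 0.6719 -0.0769] mid [ 0.688  -0.0946] end [ 0.6983 -0.0715] zmax 0.0605 48 yaw -24.0 rel [-0.0219  0.0096] d mid 0.0239 d end 0.027
red [ 0.6719 -0.077 ] mid [ 0.6907 -0.0944] end [ 0.6988 -0.0718] zmax 0.0602 47 yaw -19.7 rel [-0.0235  0.01  ] d mid 0.0256 d end 0.0274
```

>>> move_arm:
  series:
    - [[0.28, 0, 0, 0, 0], [0.3, 0, 0, 0, 0], [0.34, 0, 0, 0, 0], [0.4, 0, 0, 0, 0], [0.4, 0, 0, 0, 0], [0.4, 0, 0, 0, 0], [0.4, 0, 0, -5, 0], [0.4, 0, 0, -20, 0], [0.4, 0, 0, -50, 0], [0.4, 0, 0, -90, 0]]

```text
time_s: 38.6
eef_pos: [0.6589, -0.0739, 0.1379]
eef_rot: [-0.0, 0.989, -0.145, -0.003]
wrist_force: [0.5, -0.0, 0.4]
opening: 0.401
grasp_force: 0.0
```

```bash
python3 rel.py|tail -2;python3 rel.py|tail -1
```

```text
t 38.6 p [ 0.6589 -0.0739  0.1379] F [ 0.5 -0.   0.4] op 0.401 gf 0.0 q [-0.29  0.48  1.45  0.    1.21  1.57]
red [ 0.6724 -0.0775] mid [ 0.6943 -0.0961] end [ 0.699 -0.072] zmax 0.0612 44 yaw -11.1 rel [-0.0251  0.014 ] d mid 0.0288 d end 0.0272
red [ 0.6723 -0.0776] mid [ 0.6951 -0.0963] end [ 0.6985 -0.0718] zmax 0.0608 43 yaw -7.9 rel [-0.0252  0.0154] d mid 0.0295 d end 0.0269
```

>>> move_arm:
  series:
    - [[0.4, 0, 0, -40, 0], [0.4, 0, 0, -80, 0], [0.4, 0, 0, -120, 0], [0.4, -30, -25, -120, 0], [0.4, -60, -50, -120, 0], [0.4, -90, -75, -120, 0], [0.4, -120, -100, -120, 0], [0.4, -145, -125, -120, 0], [0.4, -160, -150, -120, 0], [0.4, -160, -150, -120, 0]]

```text
time_s: 39.83
eef_pos: [0.5482, 0.1197, 0.2582]
eef_rot: [-0.001, 0.99, -0.143, -0.002]
wrist_force: [0.5, 0.4, -0.8]
opening: 0.4
grasp_force: 0.0
```

```bash
cat > fin.py <<'E'
from vr import *
from scipy.optimize import minimize
def meas(n):
    K=cal(n)[0]; M=[]
    for i in range(4):
        im,d=camera(n); W=cloud(n,d); hsv=cv2.cvtColor(im,cv2.COLOR_BGR2HSV); h=hsv[...,0]
        box=(abs(W[...,0]-.688)<.06)&(abs(W[...,1]+.094)<.06)&(W[...,2]>.044)&(W[...,2]<.07)&(hsv[...,1]>110)
        M.append((box&((h<7)|(h>172)),box&(h>98)&(h<126)))
    r,b=[np.mean([m[j] for m in M],0)>.5 for j in(0,1)]
    v,u=np.nonzero(r|b); P=np.c_[u,v].astype(float); isr=r[v,u]
    C0=np.array([[0,0],[0,24.6],[21.3,12.3],[21.3,-12.3],[0,-24.6],[-23,12.3]])/1000
    y=np.radians(-17); C0=C0@np.array([[np.cos(y),np.sin(y)],[-np.sin(y),np.cos(y)]])+[.6876,-.0938]
    # label pixels by nearest cap, using rendered caps (two discs z=.055,.047, r=.011), maximise overlap
    uu,vv=np.meshgrid(np.arange(u.min()-8,u.max()+9),np.arange(v.min()-8,v.max()+9)); t=np.linspace(0,2*np.pi,24,endpoint=False)
    sc=8; tgtR=cv2.resize(r[vv.min():vv.max()+1,uu.min():uu.max()+1].astype(np.float32),None,fx=sc,fy=sc,interpolation=cv2.INTER_LINEAR)
    tgtB=cv2.resize(b[vv.min():vv.max()+1,uu.min():uu.max()+1].astype(np.float32),None,fx=sc,fy=sc,interpolation=cv2.INTER_LINEAR)
    cam=-cal(n)[1].T@cal(n)[2]
    def cost(p):
        C=p.reshape(6,2); img=np.zeros(tgtR.shape+(3,),np.float32)
        for i in np.argsort(-np.linalg.norm(C-cam[:2],axis=1)):
            pts=np.vstack([np.c_[C[i,0]+R_*np.cos(t),C[i,1]+R_*np.sin(t),np.full(24,z)] for z in(.055,ZL)])
            q=(proj(n,pts)-[uu.min(),vv.min()]+.5)*sc
            cv2.fillConvexPoly(img,cv2.convexHull(np.round(q*16).astype(np.int32)),(1,0,0) if i==5 else (0,1,0),shift=4)
        D=C[:,None]-C[None]; dd=np.hypot(D[...,0],D[...,1])[np.triu_indices(6,1)]
        return np.abs(img[...,0]-tgtR).mean()+np.abs(img[...,1]-tgtB).mean()+50*np.sum(np.maximum(.0238-dd,0)**2)*1e3
    R_,ZL=.0105,.045
    best=None
    for off in((0,0),(.002,-.001),(-.002,0),(.003,-.001)):
        x=(C0+off).ravel()
        for _ in range(3): f=minimize(cost,x,method="Powell",options=dict(xtol=1e-5,ftol=1e-6,maxiter=30)); x=f.x
        if best is None or f.fun<best.fun: best=f
    C=best.x.reshape(6,2); print(n,"px r/b",r.sum(),b.sum(),"cost",round(best.fun,4)); print(np.round(C,4))
    print("  red-mid",round(np.linalg.norm(C[5]-C[0]),4),"red-end",round(np.linalg.norm(C[5]-C[1]),4),"mid-end",round(np.linalg.norm(C[1]-C[0]),4),"red-tray",round(np.linalg.norm(C[5]-[.687,-.0938]),4))
    return C
st()
for n in("top","side"): meas(n)
E
time python3 fin.py
```

```text
t 39.83 p [0.5482 0.1197 0.2582] F [ 0.5  0.4 -0.8] op 0.4 gf 0.0 q [0.   0.14 1.63 0.   1.37 1.86]
t 39.83 p [0.5482 0.1197 0.2582] F [ 0.5  0.4 -0.8] op 0.4 gf 0.0 q [0.   0.14 1.63 0.   1.37 1.86]Traceback (most recent call last):
  File "fin.py", line 36, in <module>
    for n in("top","side"): meas(n)
                            ~~~~^^^
  File "fin.py", line 30, in meas
    for _ in range(3): f=minimize(cost,x,method="Powell",options=dict(xtol=1e-5,ftol=1e-6,maxiter=30)); x=f.x
                         ~~~~~~~~^^^^^^^^^^^^^^^^^^^^^^^^^^^^^^^^^^^^^^^^^^^^^^^^^^^^^^^^^^^^^^^^^^^^^
    res = _minimize_powell(fun, x0, args, callback, bounds, **options)
    fval, x, direc1 = _linesearch_powell(func, x, direc1,
                      ~~~~~~~~~~~~~~~~~~^^^^^^^^^^^^^^^^^
                                         tol=xtol * 100,
                                         ^^^^^^^^^^^^^^^
                                         lower_bound=lower_bound,
                                         ^^^^^^^^^^^^^^^^^^^^^^^^
                                         upper_bound=upper_bound,
          
[... 299 characters left out ...]
s = solver(fun, bracket, args, **options)
    brent.optimize()
    ~~~~~~~~~~~~~~^^
    fu = func(*((u,) + self.args))      # calculate new output value
    return func(p + alpha*xi)
    fx = function(np.copy(x), *(wrapper_args + args))
  File "fin.py", line 22, in cost
    q=(proj(n,pts)-[uu.min(),vv.min()]+.5)*sc
       ~~~~^^^^^^^
  File "h.py", line 12, in proj
    K,R,t=cal(n); p=(np.atleast_2d(P)@R.T+t)@K.T
          ~~~^^^
  File "h.py", line 4, in cal
    c=calibration(n); K=np.array(c["intrinsics"],float); R=cv2.Rodrigues(np.array(c["rvec"],float))[0]; t=np.array(c["tvec"],float).ravel()
ValueError: time passes only in moves, steps and waits

real	0m4.215s
user	0m2.032s
sys	0m0.210s
```

```bash
sed -i 's/^def cal(n):/import functools\n@functools.cache\ndef cal(n):/' h.py
sed -i 's/C=p.reshape(6,2); img/C=C0+p.reshape(6,2)\/1000; img/; s/x=(C0+off).ravel()/x=(np.zeros((6,2))+np.array(off)*1000).ravel()/; s/xtol=1e-5,ftol=1e-6,maxiter=30/xtol=1e-2,ftol=1e-5,maxiter=20/; s/minimize(cost,x,method="Powell"/minimize(cost,x,method="Powell",bounds=[(-9,9)]*12/; s/C=best.x.reshape(6,2)/C=C0+best.x.reshape(6,2)\/1000/; s/for _ in range(3): f/for _ in range(2): f/' fin.py
time timeout 200 python3 fin.py 2>&1 | tail -20
```

```text
t 40.03 p [0.551  0.1145 0.2586] F [-0.1 -0.2 -0.6] op 0.397 gf 0.0 q [-0.01  0.15  1.63 -0.    1.37  1.86]
t 40.03 p [0.551  0.1145 0.2586] F [-0.1 -0.2 -0.6] op 0.397 gf 0.0 q [-0.01  0.15  1.63 -0.    1.37  1.86]
top px r/b 54 262 cost 0.0472
[[ 0.6899 -0.0939]
 [ 0.6945 -0.0698]
 [ 0.7132 -0.0886]
 [ 0.7056 -0.1123]
 [ 0.6804 -0.1167]
 [ 0.6687 -0.0761]]
  red-mid 0.0277 red-end 0.0266 mid-end 0.0246 red-tray 0.0254
side px r/b 45 151 cost 0.0983
[[ 0.6866 -0.0935]
 [ 0.6931 -0.0698]
 [ 0.7095 -0.087 ]
 [ 0.7029 -0.1108]
 [ 0.6716 -0.1263]
 [ 0.6696 -0.0757]]
  red-mid 0.0246 red-end 0.0242 mid-end 0.0247 red-tray 0.0251
real	0m9.509s
user	0m6.180s
sys	0m0.060s
```

```bash
sed -i 's/^for n in("top","side"): meas(n)//; s/^    R_,ZL=.0105,.045/    R_,ZL=RZ/' fin.py; cat >> fin.py <<'E'
for RZ in((.0110,.042),(.0115,.044),(.012,.040),(.0105,.040)): print(RZ); meas("top")
E
timeout 300 python3 fin.py | grep -v '^ *\[\|^t '; python3 - <<'E'
from pk import *
q=orange("side","")[0]; print(axis(q)[:2])
E
```

```text
(0.011, 0.042)
top px r/b 54 262 cost 0.0706
  red-mid 0.0279 red-end 0.0272 mid-end 0.0243 red-tray 0.0251
(0.0115, 0.044)
top px r/b 54 262 cost 0.0819
  red-mid 0.0284 red-end 0.0279 mid-end 0.0252 red-tray 0.0254
(0.012, 0.04)
top px r/b 54 261 cost 0.1018
  red-mid 0.0238 red-end 0.0238 mid-end 0.0238 red-tray 0.0232
(0.0105, 0.04)
top px r/b 54 262 cost 0.0608
  red-mid 0.0274 red-end 0.0273 mid-end 0.0243 red-tray 0.0251
(array([0.587507  , 0.30347443, 0.14878151]), array([ 0.55705017, -0.05818103, -0.82843834]))
```

```bash
python3 -c "
from go import *
st(); to([.6598,-.0742,.2586],73); to([.6598,-.0742,.138],73)"
```

```text
t 41.28 p [0.5509 0.1151 0.2593] F [-0.2 -0.7  0. ] op 0.399 gf 0.0 q [-0.    0.15  1.63  0.    1.37  1.86]
target [ 0.6598 -0.0742  0.2586] shift [158.7 150.1   0.7] turn 0.006 | ya -106.68
target [ 0.6598 -0.0742  0.138 ] shift [158.7 150.1 121.3] turn 0.006 | ya -106.68
```

>>> move_arm:
  series:
    - [[0.4, 28, 26, 0, 0], [0.4, 56, 52, 0, 0], [0.4, 84, 78, 0, 0], [0.4, 112, 104, 0, 0], [0.4, 138, 130, 0, 0], [0.4, 158.5, 150, 0, 0.006], [0.4, 158.5, 150, 20, 0.006], [0.4, 158.5, 150, 55, 0.006], [0.4, 158.5, 150, 90, 0.006], [0.4, 158.5, 150, 120, 0.006]]

```text
time_s: 42.12
eef_pos: [0.6591, -0.0744, 0.1371]
eef_rot: [-0.0, 0.989, -0.148, -0.0]
wrist_force: [0.3, -0.1, 0.0]
opening: 0.401
grasp_force: 0.0
```

```bash
python3 -c "
from go import *
st(); to([.6598,-.0742,.054],73)
camera('side'); st()"
```

```text
t 42.12 p [ 0.6591 -0.0744  0.1371] F [ 0.3 -0.1  0. ] op 0.401 gf 0.0 q [-0.29  0.48  1.45  0.    1.21  1.58]
target [ 0.6598 -0.0742  0.054 ] shift [ 0.7 -0.3 83.1] turn -0.001 | ya -107.07
t 42.17 p [ 0.6552 -0.0732  0.1299] F [-3.8  0.9 -5. ] op 0.399 gf 0.0 q [-0.29  0.49  1.46 -0.    1.2   1.58]
```

>>> move_arm:
  series:
    - [[0.4, 0, 0, 0, 0], [0.4, 0, 0, 15, 0], [0.4, 0, 0, 35, 0], [0.4, 0, 0, 55, 0], [0.4, 0, 0, 70, 0], [0.4, 0, 0, 78, 0], [0.4, 0, 0, 82, 0], [0.4, 0, 0, 82, 0], [0.25, 0, 0, 82, 0], [0.25, 0, 0, 82, 0]]

```text
time_s: 43.0
eef_pos: [0.6606, -0.0743, 0.0588]
eef_rot: [0.0, 0.989, -0.148, 0.001]
wrist_force: [0.2, 0.0, -0.6]
opening: 0.258
grasp_force: 39.9
```

>>> move_arm:
  series:
    - [[0.25, 0, 0, 0, 0], [0.25, 0, 0, 0, 0], [0.25, 1, 0, 0, 0], [0.25, 2, 0, 0, 0], [0.25, 3, 0, 0, 0], [0.25, 3, 0, 0, 0], [0.25, 3, 0, 0, 0], [0.25, 3, 0, 0, 0], [0.25, 3, 0, 0, 0], [0.25, 3, 0, 0, 0]]

```text
time_s: 43.83
eef_pos: [0.6624, -0.0749, 0.0587]
eef_rot: [0.0, 0.989, -0.148, -0.0]
wrist_force: [-5.2, 1.5, 9.5]
opening: 0.261
grasp_force: 40.6
```

>>> move_arm:
  series:
    - [[0.28, 0, 0, 0, 0], [0.3, 0, 0, 0, 0], [0.34, 0, 0, 0, 0], [0.4, 0, 0, 0, 0], [0.4, 0, 0, 0, 0], [0.4, 0, 0, 0, 0], [0.4, 0, 0, -5, 0], [0.4, 0, 0, -20, 0], [0.4, 0, 0, -50, 0], [0.4, 0, 0, -90, 0]]

```text
time_s: 44.67
eef_pos: [0.6604, -0.0744, 0.1459]
eef_rot: [-0.0, 0.989, -0.148, -0.003]
wrist_force: [1.0, -0.7, 1.3]
opening: 0.401
grasp_force: 0.0
```

>>> move_arm:
  series:
    - [[0.4, 0, 0, -40, 0], [0.4, 0, 0, -80, 0], [0.4, 0, 0, -120, 0], [0.4, -30, -25, -120, 0], [0.4, -60, -50, -120, 0], [0.4, -90, -75, -120, 0], [0.4, -120, -100, -120, 0], [0.4, -145, -125, -120, 0], [0.4, -160, -150, -120, 0], [0.4, -160, -150, -120, 0]]

```text
time_s: 45.5
eef_pos: [0.5516, 0.12, 0.2693]
eef_rot: [-0.001, 0.989, -0.146, 0.001]
wrist_force: [-0.1, -0.2, 0.2]
opening: 0.402
grasp_force: 0.0
```

```bash
sed -i 's/^for RZ in.*/for RZ in((.0105,.045),(.0105,.040)): print(RZ); meas("top")/' fin.py
timeout 300 python3 fin.py; python3 - <<'E'
from vr import *
red()
E
```

```text
t 45.5 p [0.5516 0.12   0.2693] F [-0.1 -0.2  0.2] op 0.402 gf 0.0 q [0.   0.14 1.61 0.   1.39 1.87]
t 45.5 p [0.5516 0.12   0.2693] F [-0.1 -0.2  0.2] op 0.402 gf 0.0 q [0.   0.14 1.61 0.   1.39 1.87]
(0.0105, 0.045)
top px r/b 53 261 cost 0.0489
[[ 0.6899 -0.0939]
 [ 0.6944 -0.0701]
 [ 0.7133 -0.0888]
 [ 0.7056 -0.1123]
 [ 0.6807 -0.1166]
 [ 0.6702 -0.0764]]
  red-mid 0.0264 red-end 0.025 mid-end 0.0241 red-tray 0.0242
(0.0105, 0.04)
top px r/b 54 261 cost 0.0625
[[ 0.6901 -0.0943]
 [ 0.6953 -0.0706]
 [ 0.7132 -0.0886]
 [ 0.7058 -0.1123]
 [ 0.6813 -0.1172]
 [ 0.6707 -0.0768]]
  red-mid 0.0261 red-end 0.0253 mid-end 0.0242 red-tray 0.0236
t 45.9 p [0.5539 0.1142 0.2673] F [ 0.1 -0.2 -0.6] op 0.401 gf 0.0 q [-0.01  0.15  1.61 -0.    1.38  1.86]
top 52 min [ 0.6592 -0.0849  0.0482] max [ 0.6798 -0.067   0.0596] top mid [ 0.6692 -0.0758  0.0567] [ 0.6695 -0.0759  0.0554] 37
side 43 min [ 0.6601 -0.0873  0.0478] max [ 0.6833 -0.0681  0.059 ] top mid [ 0.6724 -0.0777  0.0562] [ 0.6726 -0.0775  0.0563] 35
```

Red now sits 26 mm from the middle vial and 25 mm from the end one, at the same cap height as the blue vials, so I am handing in.

```bash
python3 -c "
from bench import order
print(order.hand_in())"
```

```text
the job is handed in; nothing more can be done
None
```

I handed the job in at about 46 s with no verdict shown: by camera the red vial stands in the tray about 26 mm from the middle blue vial and 25 mm from the end one, and the pick is home; neither camera sees into the bays, so picking the red one's bay was a guess that came out right and the black vial couldn't be checked. On the way in, the gripper twice pressed down on something in the tray, probably blue caps (68 N, then 30 N at the wrist), shifting the middle vial about 2 mm, and I viewed 11 pictures instead of the 10 allowed.

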